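# Free bridged grinding balls in the feeder and bring the charge to the balance

### The job

Two of the four dark grinding balls have wedged side by side in the feeder's throat. First open the shutter: pull its blue knob out along its axis, turn it clockwise and let it snap into the open notch, while the balls are still wedged; then nudge one of the wedged balls back up the slope so that all four run down into the steel cup under the lip. Finally shut the shutter again, its knob pulled, turned back and snapped into the closed notch, and stand the cup with the four balls gently in the middle of the balance pan, without tipping it; leave the other things on the bench where they are.

Things in the scene. Friction and masses are not known exactly. Their poses are not given: they have to be found in the camera images.
- funnel (a point): Throat of the ball feeder: middle of the 25 mm opening between the two white funnel guides, on the floor of the open steel trough, 118 mm above the bench. Axes: x uphill, y across, z square to the floor; the trough slopes 25 degrees down to the cup, so z leans 25 degrees from vertical, downhill. From here the guides (12 mm high, 6 mm thick) spread uphill at 45 degrees to each side.
- feeder: The feeder, fixed; origin on the bench below the throat, x level and uphill. In the funnel's axes: side walls at y = +-46 mm, 34 mm high above the floor, from x = 0 to the back wall at x = 128 mm; downhill of the throat a lane 25 mm wide, walls 14 mm high (20 below the blade), leads past the red shutter blade (x = -45 mm) to the lip (x = -96 mm) over the cup. Balls roll freely in it.
- shutter (a joint): Angle of the red shutter blade and its knob about the knob's axis: 0 = shut, blade across the lane, pin in the notch with the red dot; 1.31 rad (75 degrees) = open, blade swung downhill beside the lane, pin at the notch with the green dot. Stops lie 0.02 rad beyond. Grows clockwise, looking down on the knob's top. Turns, easily, only while the knob is pulled out.
- knob (a joint): How far the sprung knob is pulled out along its axis, 0 to 0.010 m: 0 = pin fully down in a notch, over 0.006 = pin clear of the index plate. The spring pulls it in with 5 N at 0, rising to 9 N at 0.010.
- knob_grip (a point): Middle of the grip of the shutter's round blue knob (28 mm diameter, 24 mm tall), on its axis, 11 mm below its top. z is the axis, the way to pull, parallel to the funnel's z (25 degrees from vertical). At rest at x = -45, y = 22, z = 65 mm in the funnel's axes. An arm with the index pin sits 26 mm below this point and reaches 20 mm out; nothing else is beside the knob.
- ball0_center (a point): Centre of a dark grey polished tungsten-carbide grinding ball, 20 mm diameter, 63 g: at the start beside ball1: these two are wedged side by side across the throat, this one on the +y side (centre about x = 12, y = 10, z = 10 mm in the funnel's axes).
- ball1_center (a point): Centre of a dark grey polished tungsten-carbide grinding ball, 20 mm diameter, 63 g: at the start wedged beside ball0, on the -y side (x = 12, y = -10, z = 10 mm).
- ball2_center (a point): Centre of a dark grey polished tungsten-carbide grinding ball, 20 mm diameter, 63 g: at the start resting against the wedged pair from behind (x = 29, y = 0).
- ball3_center (a point): Centre of a dark grey polished tungsten-carbide grinding ball, 20 mm diameter, 63 g: at the start resting behind ball0 against the +y guide (x = 26, y = 24).
- cup_mid (a point): Centre, half-way up, of the straight steel cup that stands on the bench under the lip: 60 mm outside diameter, 64 mm tall, 54 mm inside, floor 4 mm thick, about 0.14 kg empty. z up. At the start its axis is 106 mm downhill of the throat, measured level, and the lip overhangs its near rim by 11 mm, 13 mm above it.
- cup_base (a point): Middle of the cup's underside, 32 mm below cup_mid.
- pan_centre (a point): Middle of the top face of the balance's round steel pan (130 mm diameter), 72 mm above the bench; z up. The pan rests on an overload spring: it sinks about 1 mm for 3 N, 4 mm at most. The white balance body, 300 x 200 mm, reaches 195 mm from here towards its display (local -x) and 100 mm to either side; top 54 to 64 mm high. Fixed to the bench.
- balance: Top-loading balance the pan belongs to; origin on the bench under the pan's middle, display towards -x.
- cup: The steel cup; origin at its underside's middle, z up.
- reagent: Bystander: amber bottle, 60 mm diameter, 125 mm tall; origin under its middle.
- dish: Bystander: glass dish, 90 mm diameter, 15 mm high; origin under its middle.
- weigh_jar: Bystander: small glass jar with black cap, 42 mm diameter, 45 mm high; origin under its middle.
- spatula: Bystander: spatula 170 mm long lying on the bench along its x.
- brush: Bystander: brush 160 mm long lying on the bench along its x.
- spare_cup: Bystander: white ceramic cup, 68 mm diameter, 45 mm high; origin under its middle.
Not all that is in view belongs to the job. What is shaped like the cup but orange or turquoise is not meant.

How it is judged:
By the outcome, as a careful person would: the job done as asked, in the order asked, and still so for the second after the job is handed in, with the robot touching nothing.
It also fails if it takes over 72 s, if anything falls off the work surface, if the arm or the gripper's body presses on something with over 40 N, if the wrist force passes 120 N, or if a joint passes its speed limit or range.

### The arm

A 7-joint arm with a two-finger parallel gripper is mounted at the origin on the work surface. World frame = base frame: x ahead of the robot, y to its left, z up, the work surface at z = 0. Lengths are in m, angles in rad, forces in N, time in s.
With the tool pointing down it reaches from about 0.4 to 0.85 m from the base axis. Payload 4.5 kg.
Tool frame: the origin (TCP) lies midway between the tips of the shut fingers; the grasp point (between the pads) lies 19 mm behind it (r.hold_point_z is the distance from the TCP to the grasp point, in m); z points along the fingers, y is the direction in which the jaws open and shut (so a half turn about z gives the same grasp; the last joint's range is limited). The gripper opens to 88 mm and grips with 3 to 60 N. Pads are 18 mm wide; open, the fingers measure 123 mm over their backs; the gripper's body (75 mm by 187 mm) begins 45 mm behind the grasp point.
Start: joints at [-1.079, 0.689, -0.195, 1.565, 0.157, 0.902, -0.215], TCP at [0.276, 0.561, 0.239] pointing down, gripper open.
Joint ranges: [-3.01, 3.01], [-0.46, 2.08], [-1.47, 1.51], [0.13, 2.56], [-1, 4.14], [0.04, 2.09], [-2.66, 2.66]. Speed limits (rad/s): [2.57, 2.57, 3.14, 3.14, 3.14, 3.14, 3.14].

### API

Orientations are given as a unit quaternion [x, y, z, w].
In Python, from plant import r gives the robot as it stands. The module is installed in compiled form; this text tells all that it offers.
- The arm moves only by the tool move_arm, never from a script. Its arguments are lists of equal length, an entry for each row: "turn": the turn, a rotation vector about the tool's x, y, z in units of 2 pi rad (1.0 is 2 pi rad), a list of three; "dp": the shift along the tool's x, y, z in units of 2.5 cm (1.0 is 2.5 cm), a list of three; "jaw": the closure, from -1 (fully open) to 1 (shut), so that 0 is half open. In form: {"turn": [[wx, wy, wz], ...], "dp": [[x, y, z], ...], "jaw": [jaw, ...]}. A call has 1 to 10 rows; each row shifts and turns the commanded pose from where the row before left it, along the tool's axes as they then stand; what a row does not reach is not made up. A row lasts 1/12 s, in which the tool goes at most 41.7 mm and 7.16 degrees, less where a joint would pass 70% of its speed; a pose out of reach is approached as far as the arm can. A call with a number of a shift or a turn outside -1 to 1 is refused whole. A call with a gripper value outside its range is refused whole. The fingers move at their own pace and stop on an object; "newtons" is the grip in N (left out, the last holds). Time passes only in rows, so rows that do not move let the fingers close. It gives the time, the measured TCP pose, the force and the opening at its end, in the units of the state.
- r.get_state(): the state, without advancing time (a new reading comes with each control period).
- r.snapshot(name): name is "scene" or "top" or "wrist"; returns a dict with "frame" (480x640x3 uint8, blue, green, red), "mtx" (3x3 intrinsics, pixels), "origin" and "orientation" of the camera in the world; the wrist camera has in their place "tool_from_camera" (4x4, takes a point from camera to tool coordinates, whose origin is the TCP and whose axes are the flange's). Camera axes: x right, y up, looking along -z (the intrinsics and any distortion apply to the point x, -y, -z); pixel columns grow to the right and rows downward; lengths in m; the calibration is good to about 2 mm. A picture is of the moment at which its call begins: read the wrist's pose just before it. There is no depth.
- r.finish_job(): hands the job in, once; it reports no verdict.
The state is a dict: "clock": time; "q": joint angles; "qd": joint speeds; "joint_torque": joint torques, N m; "tool_pos": TCP position; "eef_rot": TCP orientation; "contact_force": force on the tool from outside, world axes, zero at the start; "moment": the same for the moment, N m; "opening": opening from 0.0 (shut) to 1.0 (fully open).
Only numpy, scipy, OpenCV 4.12 (cv2) and the standard library are available. Lean on these libraries where they do the work, as an engineer would, in place of code of your own. Each camera call takes 0.05 s, during which the arm holds its last target.

## Working session

There is one attempt and no reset: what is moved stays moved. The work goes in short steps, Python scripts to look and compute and a tool call to move; the robot and the scene stay as the last step left them, time stands still between calls to the robot, and variables do not carry over. Pictures are saved under pics/ and viewed, and the job is handed in when it is done.

Besides the shell and the picture viewer there is one more tool, called after "Call:" by a JSON object that holds its "method" and its "body". move_arm: Moves the arm, as the interface text tells. Shifts and turns lie within -1 to 1; 1 stands for 2.5 cm of shift or 2 pi rad of turn. Its arguments: {"type":"object","properties":{"turn":{"type":"array","items":{"type":"array","items":{"type":"number","minimum":-1,"maximum":1}}},"dp":{"type":"array","items":{"type":"array","items":{"type":"number","minimum":-1,"maximum":1}}},"jaw":{"type":"array","items":{"type":"number"}},"newtons":{"type":"number"}},"required":["turn","dp","jaw"]}

```bash
mkdir -p pics; ls; python3 - <<'E'
from plant import r
import cv2
s=r.get_state(); print(s)
for n in ["scene","top","wrist"]:
    d=r.snapshot(n); cv2.imwrite(f"pics/{n}0.png",d["frame"])
    print(n,{k:v for k,v in d.items() if k!="frame"})
print(r.hold_point_z)
E
```

```text
pics
{'clock': 0.0, 'q': array([-1.07920657,  0.69001095, -0.19449641,  1.5662886 ,  0.15731475,
        0.90251506, -0.21511199]), 'qd': array([-0.00129949, -0.00149915,  0.00155097,  0.00032045,  0.00020821,
        0.00043383,  0.00019819]), 'joint_torque': array([-7.13641512e-04, -5.27562976e+01, -1.26722250e+00, -1.53432977e+01,
       -5.26832405e-02,  6.54719493e-03,  1.62310712e-04]), 'tool_pos': array([0.27601494, 0.5600681 , 0.23790754]), 'eef_rot': array([ 2.26871471e-01,  9.73924277e-01, -9.05348612e-04, -1.32591319e-04]), 'contact_force': array([-0.06509031,  0.19393065,  0.09236095]), 'moment': array([-0.0154181 ,  0.05219812,  0.01769221]), 'opening': 0.9982456917995034}
scene {'mtx': array([[510.39744767,   0.        , 316.60705549],
       [  0.        , 510.39744767, 233.10722839],
       [  0.        ,   0.        ,   1.        ]]), 'origin': array([1.11516874, 0.34459569, 0.902119  ]), 'orientation': array([0.16042267, 0.28428522, 0.82694858, 0.45782369])}
top {'mtx': array([[447.11351591,   0.        , 326.28111087],
       [  0.        , 447.11351591, 241.59235745],
       [  0.        ,   0.        ,   1.        ]]), 'origin': array([0.42732023, 0.01954428, 0.9738656 ]), 'orientation': array([-0.07893988,  0.05052599,  0.70782356, -0.70014387])}
wrist {'mtx': array([[394.70626156,   0.        , 317.36116378],
       [  0.        , 394.70626156, 243.44829049],
       [  0.        ,   0.        ,   1.        ]]), 'tool_from_camera': array([[ 4.90612944e-04,  9.54343545e-01,  2.98710826e-01,
         7.69297827e-02],
       [ 9.99999865e-01, -5.18650544e-04,  1.45890979e-05,
         2.87446964e-04],
       [ 1.68849544e-04,  2.98710779e-01, -9.54343671e-01,
        -1.47152241e-01],
       [ 0.00000000e+00,  0.00000000e+00,  0.00000000e+00,
         1.00000000e+00]])}
0.0187
```

View pics/scene0.png

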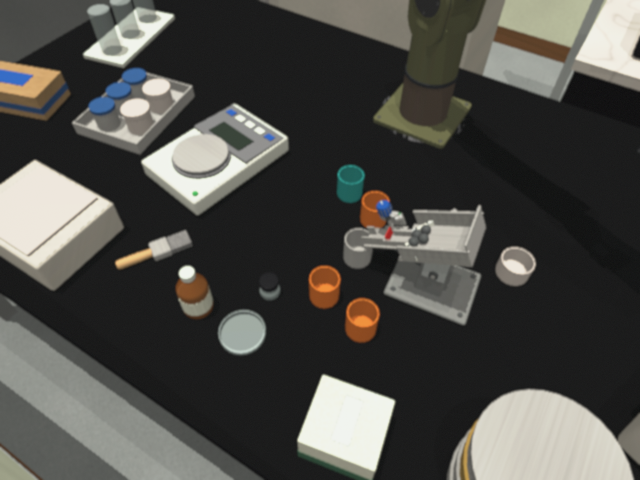

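View pics/top0.png

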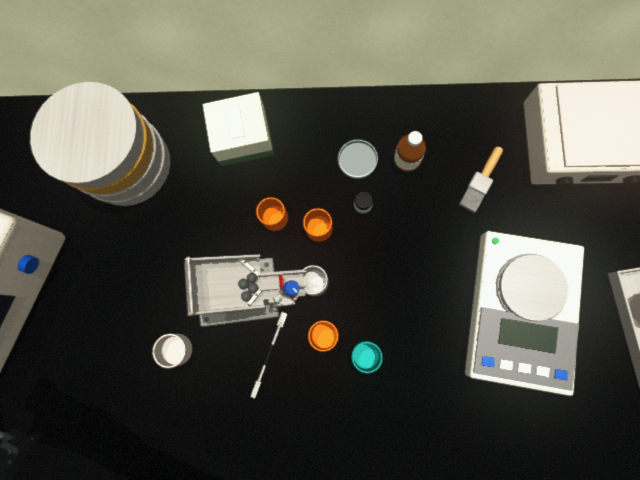

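View pics/wrist0.png

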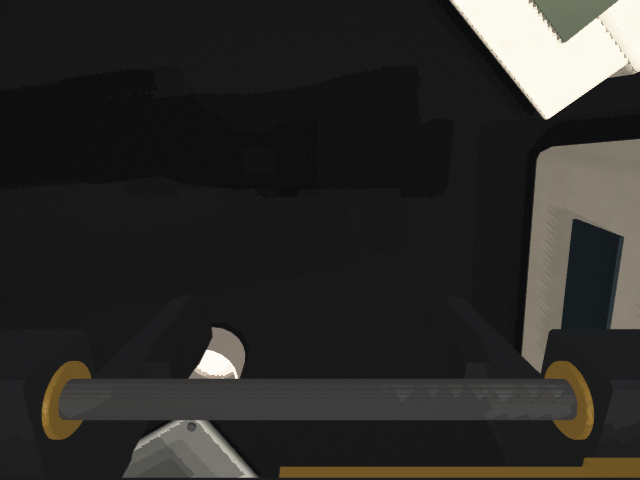

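```bash
cat > h.py <<'E'
import numpy as np, cv2
from scipy.spatial.transform import Rotation as R
from plant import r
def cam(n):
    s=r.get_state(); d=r.snapshot(n); K=d["mtx"]
    if n=="wrist":
        T=d["tool_from_camera"]; Rt=R.from_quat(s["eef_rot"]).as_matrix()
        o=s["tool_pos"]+Rt@T[:3,3]; M=Rt@T[:3,:3]
    else: o=d["origin"]; M=R.from_quat(d["orientation"]).as_matrix()
    return dict(img=d["frame"],K=K,o=o,M=M)
def ray(c,u,v):
    K=c["K"]; d=np.array([(u-K[0,2])/K[0,0],-(v-K[1,2])/K[1,1],-1.]); d=c["M"]@d
    return c["o"],d/np.linalg.norm(d)
def onz(c,u,v,z):
    o,d=ray(c,u,v); return o+d*(z-o[2])/d[2]
def proj(c,p):
    q=c["M"].T@(np.asarray(p)-c["o"]); K=c["K"]
    return np.array([K[0,0]*q[0]/-q[2]+K[0,2], K[1,1]*(-q[1])/-q[2]+K[1,2]])
def tri(l):
    A=np.zeros((3,3));b=np.zeros(3)
    for c,u,v in l:
        o,d=ray(c,u,v);P=np.eye(3)-np.outer(d,d);A+=P;b+=P@o
    p=np.linalg.solve(A,b)
    return p,[np.linalg.norm(np.cross(p-ray(c,u,v)[0],ray(c,u,v)[1])) for c,u,v in l]
def crop(c,x0,y0,w,h,f,name):
    cv2.imwrite(name,cv2.resize(c["img"][y0:y0+h,x0:x0+w],None,fx=f,fy=f,interpolation=cv2.INTER_CUBIC))
E
python3 - <<'E'
from h import *
a=cam("scene");b=cam("top")
crop(a,330,180,170,150,4.5,"pics/s1.png");crop(b,170,240,180,130,4.4,"pics/t1.png")
def blob(c,lo,hi,box):
    h=cv2.cvtColor(c["img"],cv2.COLOR_BGR2HSV);m=cv2.inRange(h,np.array(lo),np.array(hi))
    x,y,w,hh=box;mm=np.zeros_like(m);mm[y:y+hh,x:x+w]=m[y:y+hh,x:x+w]
    n,l,st,ce=cv2.connectedComponentsWithStats(mm)
    i=1+np.argmax(st[1:,4]);return ce[i],st[i]
for c,box in ((a,(360,190,60,40)),(b,(270,270,50,40))):
    print(blob(c,(100,100,50),(130,255,255),box))
E
```

```text
(array([384.1547619 , 208.13690476]), array([377, 201,  15,  16, 168], dtype=int32))
(array([290.38547486, 287.84357542]), array([283, 281,  16,  15, 179], dtype=int32))
```

View pics/s1.png

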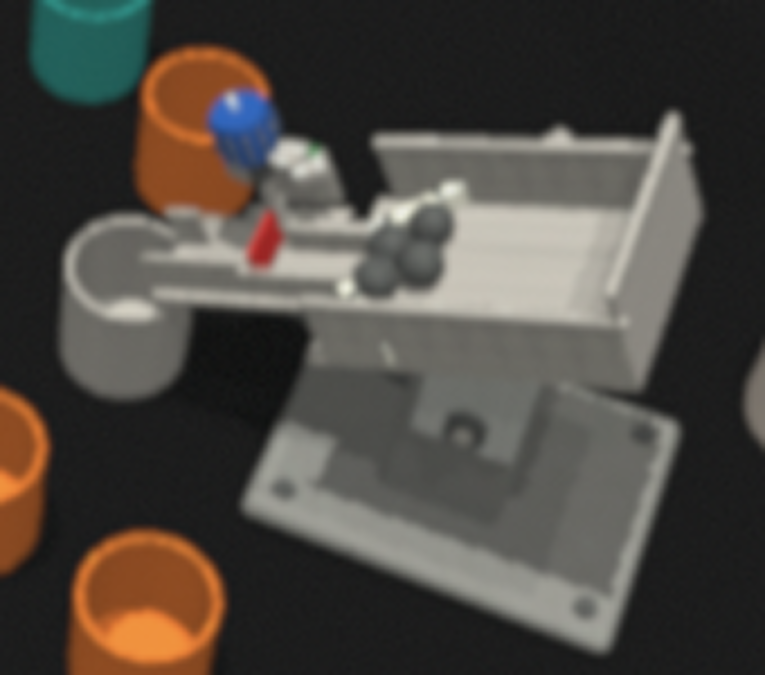

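View pics/t1.png

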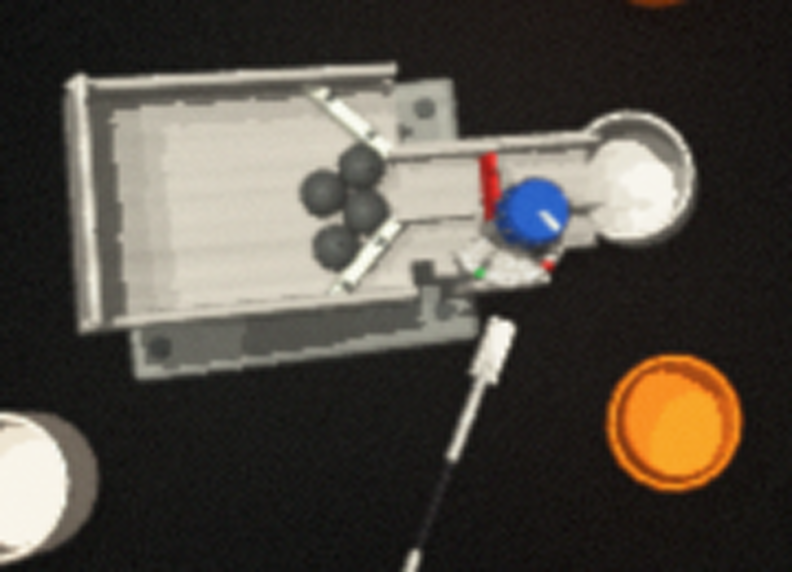

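```bash
cat >> h.py <<'E'
def F(par):
    x,y,yaw=par; Rz=R.from_euler('z',yaw).as_matrix()
    c,s=np.cos(np.radians(25)),np.sin(np.radians(25))
    L=np.array([[c,0,-s],[0,1,0],[s,0,c]]) # cols: x uphill, y, z leaning downhill
    return np.array([x,y,.118]),Rz@L
def fp(par,p):
    o,M=F(par); return o+M@(np.asarray(p)/1000.)
E
python3 - <<'E'
from h import *
from scipy.optimize import least_squares
a=cam("scene");b=cam("top")
T=lambda x,y:(170+(x+.5)/4.4-.5,240+(y+.5)/4.4-.5)
S=lambda x,y:(330+(x+.5)/4.5-.5,180+(y+.5)/4.5-.5)
obs=[(b,T(361,165),(12,-10,10)),(b,T(366,211),(12,10,10)),(b,T(324,192),(29,0,10)),(b,T(334,246),(26,24,10)),
(a,S(378,272),(12,-10,10)),(a,S(420,263),(29,0,10)),(a,S(432,224),(26,24,10)),
(b,T(537,211),(-45,22,76)),(a,S(240,112),(-45,22,76))]
def f(p,off=False):
    return np.concatenate([proj(c,fp(p,q))-np.array(uv) for c,uv,q in obs])
s=least_squares(f,[0.42,0.1,np.pi/2],loss='soft_l1')
print(s.x); print(f(s.x).reshape(-1,2).round(2))
for i in range(4):
    p,e=tri([]) if 0 else (None,None)
print(tri([(b,*obs[7][1]),(a,*obs[8][1])]),fp(s.x,(-45,22,76)))
o,M=F(s.x)
print("throat",o,"cup pred",o[:2]-.106*np.array([np.cos(s.x[2]),np.sin(s.x[2])]))
for c,n in((a,'a'),(b,'b')):
    g=c["img"].copy()
    for q in [(0,0,0),(128,46,34),(128,-46,34),(0,46,34),(0,-46,34),(-96,12.5,14),(-96,-12.5,14),(-96,0,0)]:
        u=proj(c,fp(s.x,q));cv2.circle(g,tuple(int(round(t*16)) for t in u),16,(0,255,0),-1,shift=4)
    cpos=o[:2]-.106*np.array([np.cos(s.x[2]),np.sin(s.x[2])])
    for t in np.linspace(0,2*np.pi,40):
      for z in(0,.064):
        u=proj(c,[cpos[0]+.03*np.cos(t),cpos[1]+.03*np.sin(t),z]);g[int(round(u[1])),int(round(u[0]))]=(255,0,255)
    d=dict(img=g)
    if n=='a': crop(d,330,180,170,150,4.5,"pics/s2.png")
    else: crop(d,170,240,180,130,4.4,"pics/t2.png")
np.save("feeder.npy",s.x)
# pan
h=b["img"]; crop(b,460,220,140,180,4,"pics/t3.png"); crop(a,130,95,170,125,4.5,"pics/s3.png")
E
```

```text
[0.50848535 0.18728159 1.67607782]
[[ 0.28 -0.34]
 [-0.   -0.33]
 [ 0.24 -0.66]
 [ 0.55 -0.33]
 [ 0.73  0.71]
 [ 1.49 -0.52]
 [ 1.35 -0.84]
 [ 1.25 -0.43]
 [ 0.4  -1.48]]
(array([0.49441751, 0.11378649, 0.16441302]), [np.float64(0.0014926956386109662), np.float64(0.0014926956386109272)]) [0.49426831 0.11247049 0.16786157]
throat [0.50848535 0.18728159 0.118     ] cup pred [0.51962458 0.08186851]
```

```bash
python3 -c "
import cv2,numpy as np
a=cv2.imread('pics/s2.png');b=cv2.imread('pics/t2.png');print(a.shape,b.shape)"
```

```text
(675, 765, 3) (572, 792, 3)
```

View pics/s2.png

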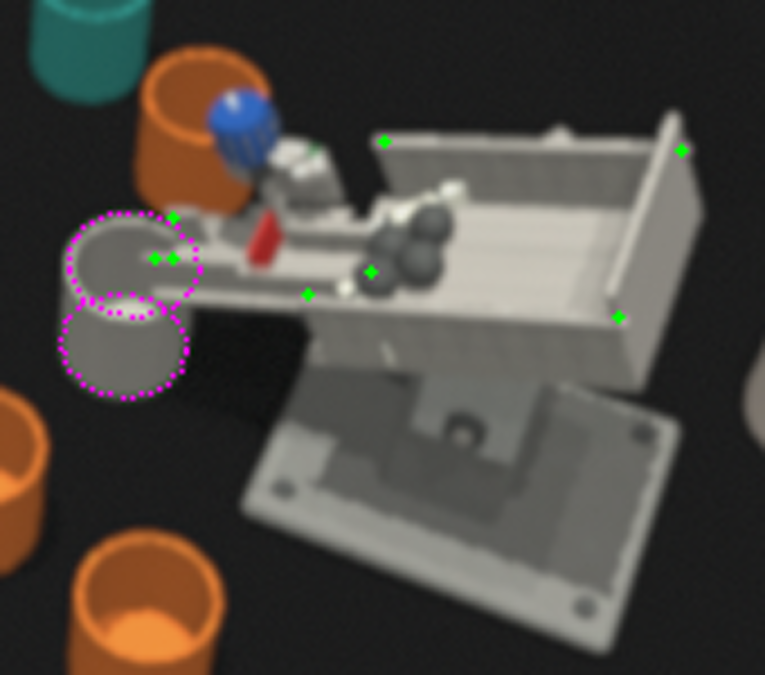

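View pics/t2.png

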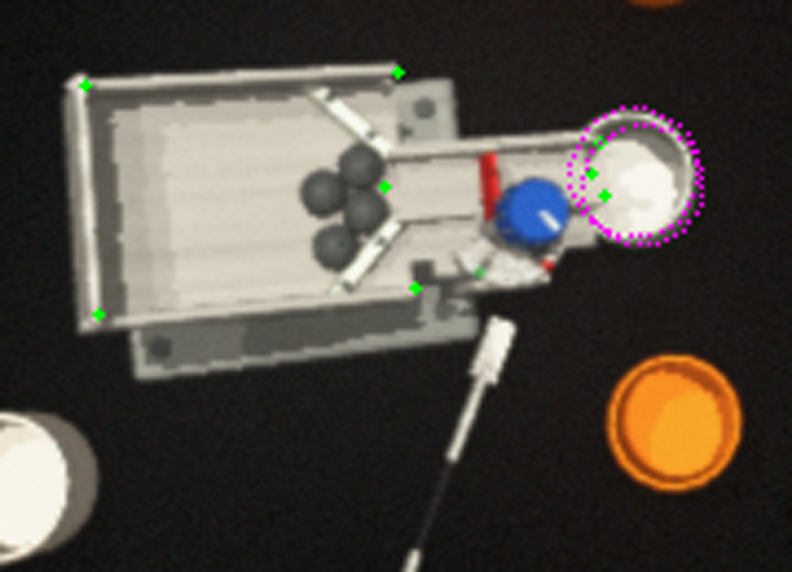

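View pics/t3.png

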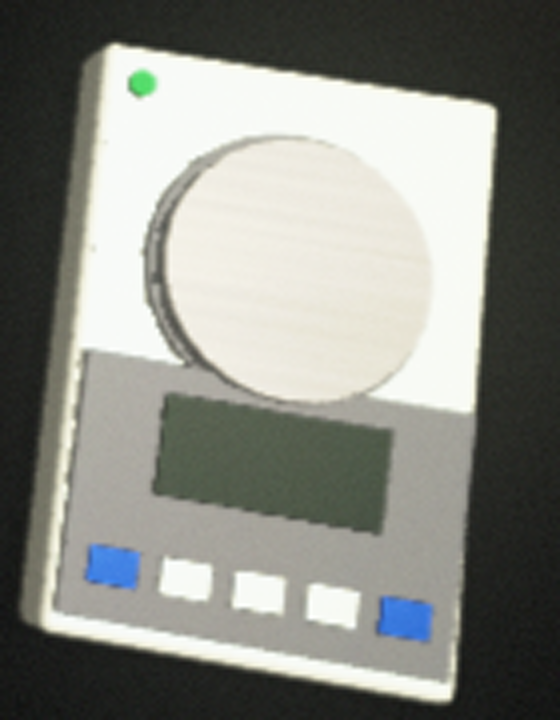

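View pics/s3.png

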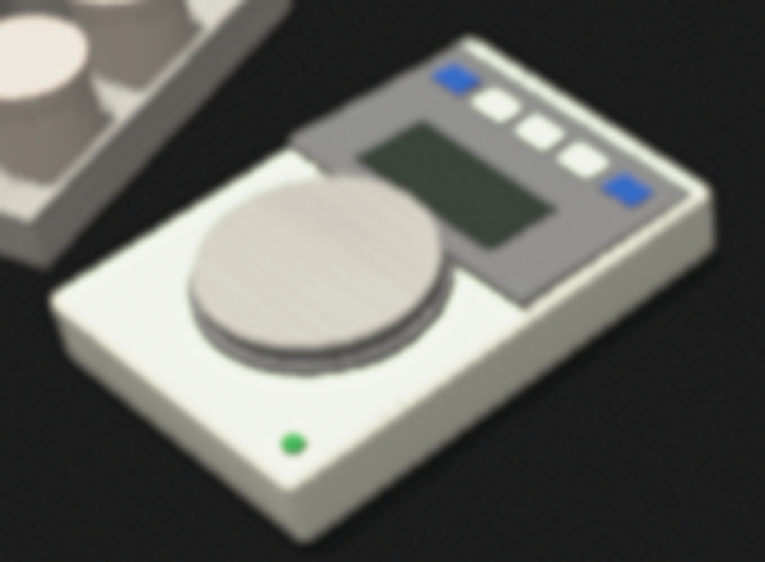

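```bash
cat >> h.py <<'E'
import json
def tgt(fpar,p,yawdeg=0.,tilt=25.):
    """TCP at funnel-frame point p(mm); tool x = uphill turned by yaw (ccw from above) about tool axis; hand leans tilt deg downhill"""
    x,y,yaw=fpar; Rz=R.from_euler('z',yaw); t=np.radians(tilt)
    up=np.array([np.cos(t),0,np.sin(t)]); n=np.array([-np.sin(t),0,np.cos(t)])
    M=np.column_stack([up,[0,-1,0],-n])
    M=Rz.as_matrix()@R.from_rotvec(n*np.radians(yawdeg)).as_matrix()@M
    return fp(fpar,p),M
def plan(pos,M,jaw,n=None,start=None,vmax=24.,shift_first=True,quiet=False):
    if start is None:
        s=r.get_state(); p=s["tool_pos"].copy(); Q=R.from_quat(s["eef_rot"])
    else: p,Q=start; p=p.copy()
    Qe=R.from_matrix(M) if not isinstance(M,R) else M
    rv=(Q.inv()*Qe).as_rotvec(); ang=np.degrees(np.linalg.norm(rv)); 
    if n is None: n=max(1,int(np.ceil(max(np.linalg.norm(pos-p)*1000/vmax,ang/6.8))))
    p0=p.copy();Q0=Q; T=[];D=[]
    for i in range(1,n+1):
        w=p0+(pos-p0)*i/n; Qw=Q0*R.from_rotvec(rv*i/n)
        d=np.round(Q.inv().apply(w-p)/.025,2); t=np.round((Q.inv()*Qw).as_rotvec()/(2*np.pi),4)
        p=p+Q.apply(d*.025); Q=Q*R.from_rotvec(t*2*np.pi); T.append(t.tolist());D.append(d.tolist())
    if not quiet:
      print("rows",n,"dist",np.linalg.norm(pos-p0).round(4),"ang",round(ang,1))
      for i in range(0,n,10):
        print(json.dumps({"turn":T[i:i+10],"dp":D[i:i+10],"jaw":[jaw]*len(T[i:i+10])}).replace("-0.0,","0,").replace("0.0,","0,").replace("0.0]","0]"))
    return p,Q
def st():
    s=r.get_state();print(round(s["clock"],2),"pos",s["tool_pos"].round(4),"q",s["q"].round(2),"f",s["contact_force"].round(1),"m",s["moment"].round(2),"op",round(s["opening"],3))
    return s
E
python3 - <<'E'
from h import *
f=np.load("feeder.npy");s=st();b=cam("top");a=cam("scene")
print("pan",onz(b,534.75,287.5,.072),onz(a,200.2,153.2,.072),tri([(b,534.75,287.5),(a,200.2,153.2)]))
for nm,uv in [("or1",(323,336)),("or2",(317,224)),("or3",(271,213)),("tq",(367,357))]: print(nm,onz(b,*uv,.06))
Q=R.from_quat(s["eef_rot"])
P=plan(s["tool_pos"]+[0,0,.04],Q,-1,n=2)
pos,M=tgt(f,(-45,22,110),37)
print(pos)
mid=(s["tool_pos"]*0.3+pos*.7); 
plan(pos,M,-1,start=P)
E
```

```text
0.35 pos [0.2762 0.5605 0.2385] q [-1.08  0.69 -0.19  1.57  0.16  0.9  -0.22] f [-0.4 -0.5 -0.1] m [-0.05 -0.02  0.01] op 0.999
pan [ 0.49647083 -0.35645488  0.072     ] [ 0.50386861 -0.35463344  0.072     ] (array([ 0.4975057 , -0.36080694,  0.06353462]), [np.float64(0.0008414529557539433), np.float64(0.0008414529557539657)])
or1 [0.40489542 0.0637823  0.06      ]
or2 [0.63490105 0.07504796 0.06      ]
or3 [0.66035478 0.17248409 0.06      ]
tq [ 0.36370161 -0.02312537  0.06      ]
rows 2 dist 0.0399 ang 0.0
{"turn": [[0, 0, 0], [0.0001, 0, 0]], "dp": [[0, 0, -0.8], [0, 0, -0.79]], "jaw": [-1, -1]}
[0.49577831 0.09818103 0.19867603]
rows 22 dist 0.5181 ang 32.4
{"turn": [[-0.0023, 0.0022, 0.0026], [-0.0024, 0.0021, 0.0026], [-0.0023, 0.0022, 0.0025], [-0.0024, 0.0021, 0.0026], [-0.0023, 0.0022, 0.0026], [-0.0023, 0.0021, 0.0026], [-0.0024, 0.0022, 0.0025], [-0.0023, 0.0021, 0.0026], [-0.0024, 0.0022, 0.0026], [-0.0023, 0.0021, 0.0026]], "dp": [[-0.73, -0.58, 0.15], [-0.74, -0.57, 0.12], [-0.75, -0.55, 0.11], [-0.76, -0.55, 0.09], [-0.78, -0.53, 0.07], [-0.78, -0.53, 0.06], [-0.79, -0.51, 0.03], [-0.8, -0.5, 0.02], [-0.8, -0.49, -0], [-0.82, -0.47, -0.02]], "jaw": [-1, -1, -1, -1, -1, -1, -1, -1, -1, -1]}
{"turn": [[-0.0023, 0.0022, 0.0025], [-0.0024, 0.0021, 0.0026], [-0.0023, 0.0022, 0.0026], [-0.0024, 0.0021, 0.0026], [-0.0023, 0.0022, 0.0025], [-0.0023, 0.0021, 0.0026], [-0.0024, 0.0022, 0.0026], [-0.0023, 0.0021, 0.0026], [-0.0024, 0.0022, 0.0025], [-0.0023, 0.0021, 0.0026]], "dp": [[-0.82, -0.46, -0.04], [-0.83, -0.44, -0.05], [-0.83, -0.44, -0.07], [-0.84, -0.41, -0.09], [-0.85, -0.4, -0.11], [-0.85, -0.39, -0.13], [-0.85, -0.37, -0.14], [-0.86, -0.35, -0.15], [-0.86, -0.34, -0.18], [-0.87, -0.32, -0.19]], "jaw": [-1, -1, -1, -1, -1, -1, -1, -1, -1, -1]}
{"turn": [[-0.0023, 0.0022, 0.0026], [-0.0024, 0.0021, 0.0026]], "dp": [[-0.86, -0.31, -0.21], [-0.87, -0.28, -0.22]], "jaw": [-1, -1]}
```

Call:
{"method": "move_arm", "body": {"turn": [[0, 0, 0], [-0.0023, 0.0022, 0.0026], [-0.0024, 0.0021, 0.0026], [-0.0023, 0.0022, 0.0025], [-0.0024, 0.0021, 0.0026], [-0.0023, 0.0022, 0.0026], [-0.0023, 0.0021, 0.0026], [-0.0024, 0.0022, 0.0025], [-0.0023, 0.0021, 0.0026], [-0.0024, 0.0022, 0.0026]], "dp": [[0, 0, -1], [-0.73, -0.58, -0.25], [-0.74, -0.57, -0.1], [-0.75, -0.55, 0.11], [-0.76, -0.55, 0.09], [-0.78, -0.53, 0.07], [-0.78, -0.53, 0.06], [-0.79, -0.51, 0.03], [-0.8, -0.5, 0.02], [-0.8, -0.49, 0]], "jaw": [-1, -1, -1, -1, -1, -1, -1, -1, -1, -1]}}

```text
clock: 1.28
tool_pos: [0.3665, 0.3704, 0.2466]
eef_rot: [0.297, 0.951, 0.079, -0.044]
contact_force: [0.7, 0.1, -0.2]
opening: 1.003
```

```bash
python3 - <<'E'
from h import *
f=np.load("feeder.npy");s=st()
pos,M=tgt(f,(-45,22,110),37)
plan(pos,M,-1)
E
```

```text
1.28 pos [0.3665 0.3704 0.2466] q [-0.58  0.52 -0.31  1.95  0.02  0.58  0.11] f [ 0.7  0.1 -0.2] m [-0.15 -0.05  0.  ] op 1.003
rows 13 dist 0.3051 ang 19.0
{"turn": [[-0.0023, 0.0021, 0.0026], [-0.0023, 0.0022, 0.0025], [-0.0023, 0.0021, 0.0026], [-0.0023, 0.0022, 0.0026], [-0.0024, 0.0021, 0.0025], [-0.0023, 0.0021, 0.0026], [-0.0023, 0.0022, 0.0026], [-0.0023, 0.0021, 0.0026], [-0.0023, 0.0022, 0.0025], [-0.0023, 0.0021, 0.0026]], "dp": [[-0.81, -0.47, -0.02], [-0.82, -0.46, -0.03], [-0.83, -0.44, -0.05], [-0.83, -0.43, -0.07], [-0.84, -0.42, -0.09], [-0.84, -0.4, -0.11], [-0.85, -0.38, -0.12], [-0.85, -0.37, -0.14], [-0.86, -0.35, -0.15], [-0.86, -0.34, -0.17]], "jaw": [-1, -1, -1, -1, -1, -1, -1, -1, -1, -1]}
{"turn": [[-0.0023, 0.0022, 0.0026], [-0.0023, 0.0021, 0.0025], [-0.0023, 0.0021, 0.0026]], "dp": [[-0.86, -0.32, -0.19], [-0.86, -0.3, -0.21], [-0.87, -0.29, -0.22]], "jaw": [-1, -1, -1]}
```

Call:
{"method": "move_arm", "body": {"turn": [[-0.0023, 0.0021, 0.0026], [-0.0023, 0.0022, 0.0025], [-0.0023, 0.0021, 0.0026], [-0.0023, 0.0022, 0.0026], [-0.0024, 0.0021, 0.0025], [-0.0023, 0.0021, 0.0026], [-0.0023, 0.0022, 0.0026], [-0.0023, 0.0021, 0.0026], [-0.0023, 0.0022, 0.0025], [-0.0023, 0.0021, 0.0026]], "dp": [[-0.81, -0.47, -0.4], [-0.82, -0.46, -0.4], [-0.83, -0.44, -0.05], [-0.83, -0.43, -0.07], [-0.84, -0.42, -0.09], [-0.84, -0.4, -0.11], [-0.85, -0.38, -0.12], [-0.85, -0.37, -0.14], [-0.86, -0.35, 0.1], [-0.86, -0.34, 0.1]], "jaw": [-1, -1, -1, -1, -1, -1, -1, -1, -1, -1]}}

```text
clock: 2.12
tool_pos: [0.4669, 0.1616, 0.216]
eef_rot: [0.369, 0.91, 0.164, -0.092]
contact_force: [-0.1, 0.9, 0.4]
opening: 0.997
```

```bash
python3 - <<'E'
from h import *
f=np.load("feeder.npy");s=st()
pos,M=tgt(f,(-45,22,110),37)
plan(pos,M,-1)
E
```

```text
2.12 pos [0.4669 0.1616 0.216 ] q [ 0.16  0.62 -0.54  2.02 -0.14  0.51  0.63] f [-0.1  0.9  0.4] m [-0.42 -0.1  -0.1 ] op 0.997
rows 3 dist 0.0718 ang 4.4
{"turn": [[-0.0023, 0.0022, 0.0025], [-0.0022, 0.0022, 0.0026], [-0.0023, 0.0022, 0.0025]], "dp": [[-0.88, -0.35, -0.11], [-0.89, -0.34, -0.13], [-0.89, -0.32, -0.15]], "jaw": [-1, -1, -1]}
```

Call:
{"method": "move_arm", "body": {"turn": [[-0.0023, 0.0022, 0.0025], [-0.0022, 0.0022, 0.0026], [-0.0023, 0.0022, 0.0025], [0, 0, 0], [0, 0, 0]], "dp": [[-0.88, -0.35, -0.11], [-0.89, -0.34, -0.13], [-0.89, -0.32, -0.15], [0, 0, 0], [0, 0, 0]], "jaw": [-1, -1, -1, -1, -1]}}

```text
clock: 2.53
tool_pos: [0.4955, 0.0975, 0.198]
eef_rot: [0.39, 0.895, 0.187, -0.107]
contact_force: [0.1, 0.1, 0.8]
opening: 0.997
```

```bash
python3 - <<'E'
from h import *
f=np.load("feeder.npy");s=st()
c=cam("wrist");g=c["img"].copy()
for q in [(-45,22,76),(-45,22,65),(0,0,0),(12,-10,10),(12,10,10),(-96,0,0)]:
    u=proj(c,fp(f,q));print(q,u.round(1));cv2.circle(g,tuple(int(round(t)) for t in u),3,(0,255,0),-1)
cv2.imwrite("pics/w1.png",g)
pos,M=tgt(f,(-45,22,110),37)
plan(pos,M,-1)
E
```

```text
2.53 pos [0.4955 0.0975 0.198 ] q [ 0.34  0.7  -0.58  1.96 -0.14  0.56  0.75] f [0.1 0.1 0.8] m [-0.34  0.03 -0.04] op 0.997
(-45, 22, 76) [317.7 282.8]
(-45, 22, 65) [317.7 274.5]
(0, 0, 0) [385.3 205.7]
(12, -10, 10) [412.1 203.4]
(12, 10, 10) [387.8 184.5]
(-96, 0, 0) [299.8 310.6]
rows 1 dist 0.0015 ang 0.1
{"turn": [[-0.0003, -0.0001, -0]], "dp": [[-0.05, 0, -0.02]], "jaw": [-1]}
```

View pics/w1.png

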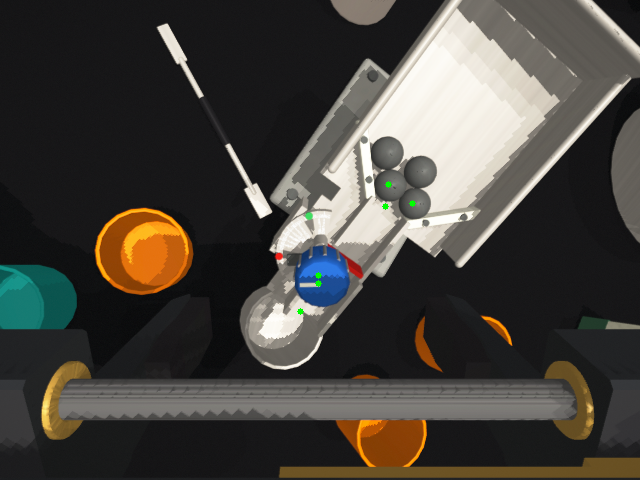

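Call:
{"method": "move_arm", "body": {"turn": [[0, 0, 0], [0, 0, 0], [0, 0, 0], [0, 0, 0], [0, 0, 0], [0, 0, 0], [0, 0, 0], [0, 0, 0]], "dp": [[-0.05, 0.06, 0.6], [0, 0, 0.7], [0, 0, 0.7], [0, 0, 0.4], [0, 0, 0], [0, 0, 0], [0, 0, 0], [0, 0, 0]], "jaw": [-1, -1, -1, -1, -1, 1, 1, 1], "newtons": 35}}

```text
clock: 3.25
tool_pos: [0.4945, 0.1246, 0.145]
eef_rot: [0.388, 0.896, 0.188, -0.107]
contact_force: [1.0, -0.8, 0.0]
opening: 0.797
```

```bash
python3 - <<'E'
from h import *
f=np.load("feeder.npy");s=st()
o,M=F(f);print("funnel",(M.T@(s["tool_pos"]-o)*1000).round(1))
E
```

```text
3.25 pos [0.4945 0.1246 0.145 ] q [ 0.27  0.79 -0.55  2.01 -0.13  0.41  0.73] f [ 1.  -0.8  0. ] m [-0.38 -0.01 -0.01] op 0.797
funnel [-43.7  20.5  50.2]
```

Call:
{"method": "move_arm", "body": {"turn": [[0, 0, 0], [0, 0, 0], [0, 0, 0], [0, 0, 0], [0, 0, 0], [0, 0, 0], [0, 0, 0], [0, 0, 0], [0, 0, 0]], "dp": [[0, 0, 0], [0, 0, 0], [0, 0, 0], [0, 0, 0], [0, 0, 0], [0, 0, 0], [0, 0, 0], [0, 0, 0], [0, 0, 0]], "jaw": [1, 1, 1, 1, 1, 1, 1, 1, 1]}}

```text
clock: 4.0
tool_pos: [0.4938, 0.1246, 0.1441]
eef_rot: [0.388, 0.896, 0.187, -0.107]
contact_force: [-1.3, -0.4, 0.6]
opening: 0.302
```

```bash
python3 - <<'E'
from h import *
f=np.load("feeder.npy");s=st()
o,M=F(f);print("funnel",(M.T@(s["tool_pos"]-o)*1000).round(1), "force tool",R.from_quat(s["eef_rot"]).inv().apply(s["contact_force"]).round(1))
E
```

```text
4.0 pos [0.4938 0.1246 0.1441] q [ 0.27  0.79 -0.55  2.01 -0.13  0.41  0.73] f [-1.3 -0.4  0.6] m [-0.52  0.07  0.04] op 0.302
funnel [-44.1  21.2  49.4] force tool [ 0.8 -1.  -0.7]
```

Call:
{"method": "move_arm", "body": {"turn": [[0, 0, 0], [0, 0, 0], [0, 0, 0]], "dp": [[0, 0, -0.18], [0, 0, -0.18], [0, 0, 0]], "jaw": [1, 1, 1]}}

```text
clock: 4.25
tool_pos: [0.4941, 0.1209, 0.1525]
eef_rot: [0.388, 0.896, 0.187, -0.108]
contact_force: [0.9, 3.0, -9.0]
opening: 0.305
```

```bash
cat >> h.py <<'E'
def fs():
    f=np.load("feeder.npy");s=st();o,M=F(f);Q=R.from_quat(s["eef_rot"])
    print("funnel",(M.T@(s["tool_pos"]-o)*1000).round(1),"force funnel",(M.T@s["contact_force"]).round(1),"mom",(M.T@s["moment"]).round(2))
    xt=M.T@Q.as_matrix()[:,0];print("yaw",np.degrees(np.arctan2(xt[1],xt[0])).round(1))
    return s
E
python3 -c "
from h import *
fs()"
```

```text
4.25 pos [0.4941 0.1209 0.1525] q [ 0.28  0.78 -0.56  2.   -0.13  0.43  0.73] f [ 0.9  3.  -9. ] m [-0.54 -0.18 -0.08] op 0.305
funnel [-43.9  21.3  58.5] force funnel [-1.2 -1.2 -9.3] mom [-0.14  0.56 -0.02]
yaw 37.1
```

Call:
{"method": "move_arm", "body": {"turn": [[0, 0, 0.017], [0, 0, 0.0174], [0, 0, 0.0174], [0, 0, 0.0174], [0, 0, 0.0174], [0, 0, 0.0174], [0, 0, 0.0174], [0, 0, 0.0174], [0, 0, 0.0174], [0, 0, 0.0174]], "dp": [[0, 0, 0], [0, 0, 0], [0, 0, 0], [0, 0, 0], [0, 0, 0], [0, 0, 0], [0, 0, 0], [0, 0, 0], [0, 0, 0], [0, 0, 0]], "jaw": [1, 1, 1, 1, 1, 1, 1, 1, 1, 1]}}

```text
clock: 5.08
tool_pos: [0.4948, 0.1212, 0.1521]
eef_rot: [0.798, 0.562, 0.104, -0.189]
contact_force: [1.8, 2.5, -9.0]
opening: 0.305
```

```bash
python3 -c "
from h import *
fs()"
```

```text
5.08 pos [0.4948 0.1212 0.1521] q [ 0.11  0.74 -0.28  2.01 -0.55  0.48  0.06] f [ 1.8  2.5 -9. ] m [-0.71 -0.42 -0.19] op 0.305
funnel [-43.9  20.6  58.1] force funnel [-1.7 -2.  -9.1] mom [-0.39  0.75 -0.03]
yaw -25.7
```

Call:
{"method": "move_arm", "body": {"turn": [[0, 0, 0.0169], [0, 0, 0.0169], [0, 0, 0]], "dp": [[0, 0, 0], [0, 0, 0], [0, 0, 0]], "jaw": [1, 1, 1]}}

```text
clock: 5.33
tool_pos: [0.4948, 0.1211, 0.152]
eef_rot: [0.853, 0.476, 0.084, -0.199]
contact_force: [2.9, 2.9, -8.7]
opening: 0.305
```

```bash
python3 -c "
from h import *
fs()"
```

```text
5.33 pos [0.4948 0.1211 0.152 ] q [ 0.08  0.74 -0.22  2.01 -0.63  0.5  -0.08] f [ 2.9  2.9 -8.7] m [-0.75 -0.45 -0.29] op 0.305
funnel [-44.   20.6  58. ] force funnel [-1.3 -3.1 -9. ] mom [-0.46  0.79 -0.11]
yaw -37.7
```

Call:
{"method": "move_arm", "body": {"turn": [[0, 0, 0], [0, 0, 0], [0, 0, 0]], "dp": [[0, 0, 0.18], [0, 0, 0.18], [0, 0, 0]], "jaw": [1, 1, 1]}}

```text
clock: 5.58
tool_pos: [0.4945, 0.1246, 0.1442]
eef_rot: [0.852, 0.477, 0.085, -0.199]
contact_force: [2.6, 1.0, -4.5]
opening: 0.309
```

```bash
python3 -c "
from h import *
fs();c=cam('wrist');cv2.imwrite('pics/w2.png',c['img'])"
```

```text
5.58 pos [0.4945 0.1246 0.1442] q [ 0.08  0.75 -0.24  2.02 -0.63  0.48 -0.07] f [ 2.6  1.  -4.5] m [-0.75 -0.41 -0.16] op 0.309
funnel [-44.   20.5  49.5] force funnel [-1.3 -2.7 -4.3] mom [-0.36  0.79 -0.01]
yaw -37.5
```

View pics/w2.png

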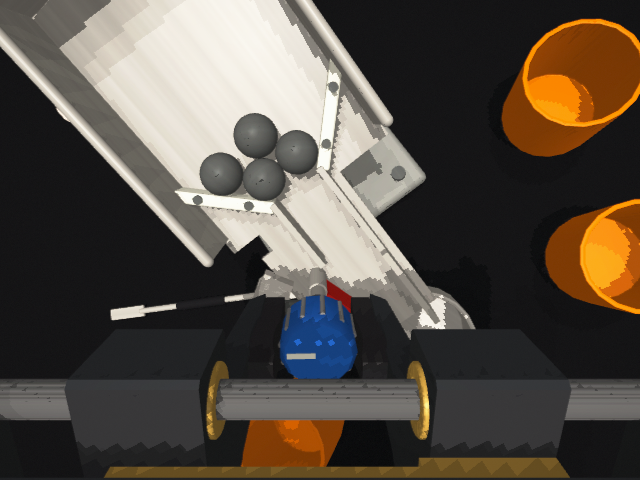

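Call:
{"method": "move_arm", "body": {"turn": [[0, 0, 0], [0, 0, 0], [0, 0, 0], [0, 0, 0], [0, 0, 0], [0, 0, 0], [0, 0, 0], [0, 0, 0]], "dp": [[0, 0, 0.02], [0, 0, 0], [0, 0, 0], [0, 0, 0], [0, 0, -0.6], [0, 0, -0.9], [0, 0, -0.9], [0, 0, 0]], "jaw": [0, 0, 0, 0, 0, 0, 0, 0]}}

```text
clock: 6.3
tool_pos: [0.4988, 0.098, 0.2009]
eef_rot: [0.853, 0.476, 0.086, -0.197]
contact_force: [1.6, -0.7, 0.5]
opening: 0.503
```

```bash
python3 -c "
from h import *
fs();c=cam('wrist');cv2.imwrite('pics/w3.png',c['img'])
crop(c,160,100,320,240,2.4,'pics/w3c.png')"
```

```text
6.3 pos [0.4988 0.098  0.2009] q [ 0.09  0.65 -0.17  1.97 -0.58  0.64 -0.11] f [ 1.6 -0.7  0.5] m [-0.43  0.07  0.01] op 0.503
funnel [-44.5  19.  112.2] force funnel [-0.6 -1.6  0.8] mom [ 0.11  0.42 -0.04]
yaw -37.6
```

View pics/w3c.png

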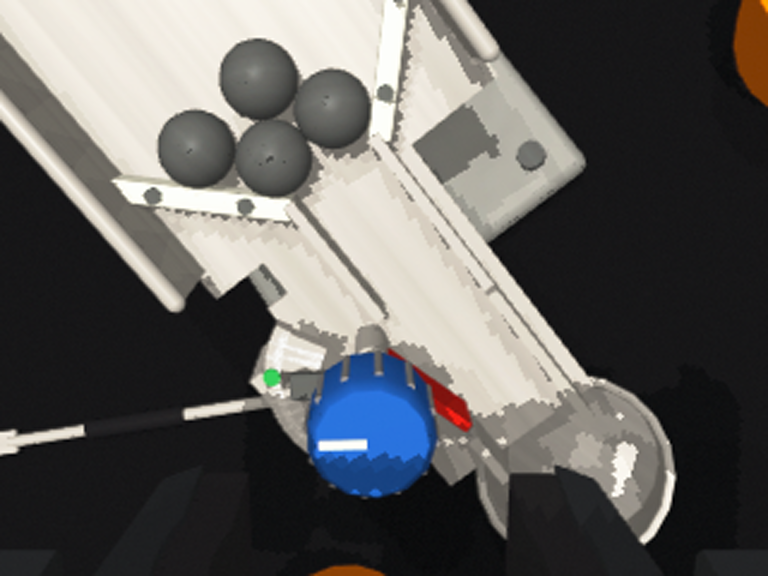

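```bash
python3 - <<'E'
from h import *
f=np.load("feeder.npy");c=cam("wrist");o,M=F(f)
for n,u in (("b1",(332,109)),("b0",(273,157)),("b2",(259,76)),("b3",(196,148))):
    q=(u[0]/2.4+160-.3,u[1]/2.4+100-.3);oo,d=ray(c,*q)
    n_=M[:,2];P=o+n_*.01;t=((P-oo)@n_)/(d@n_);print(n,(M.T@(oo+d*t-o)*1000).round(1))
E1=plan(*tgt(f,(-20,-18,100),0,0),1)
plan(*tgt(f,(-20,-18,19.3),0,0),1,start=E1)
E
```

```text
b1 [13.  -9.8 10. ]
b0 [12.9  9.7 10. ]
b2 [30.5 -0.3 10. ]
b3 [26.7 24.  10. ]
rows 7 dist 0.0464 ang 44.8
{"turn": [[-0.0033, -0.0095, -0.0147], [-0.0032, -0.0096, -0.0146], [-0.0033, -0.0095, -0.0147], [-0.0033, -0.0095, -0.0147], [-0.0032, -0.0095, -0.0146], [-0.0033, -0.0096, -0.0147], [-0.0032, -0.0095, -0.0147]], "dp": [[0.24, 0.09, 0.05], [0.24, 0.12, 0.04], [0.23, 0.13, 0.03], [0.21, 0.15, 0.02], [0.2, 0.18, 0.01], [0.19, 0.19, 0.01], [0.16, 0.2, -0.01]], "jaw": [1, 1, 1, 1, 1, 1, 1]}
rows 4 dist 0.0807 ang 0.0
{"turn": [[0, 0, 0], [0, 0, 0], [0, 0, 0], [0, 0, 0]], "dp": [[0.34, 0, 0.73], [0.34, 0, 0.73], [0.34, 0, 0.74], [0.34, 0, 0.73]], "jaw": [1, 1, 1, 1]}
```

Call:
{"method": "move_arm", "body": {"turn": [[-0.0033, -0.0095, -0.0147], [-0.0032, -0.0096, -0.0146], [-0.0033, -0.0095, -0.0147], [-0.0033, -0.0095, -0.0147], [-0.0032, -0.0095, -0.0146], [-0.0033, -0.0096, -0.0147], [-0.0032, -0.0095, -0.0147], [0, 0, 0], [0, 0, 0]], "dp": [[0.24, 0.09, 0.05], [0.24, 0.12, 0.04], [0.23, 0.13, 0.03], [0.21, 0.15, 0.02], [0.2, 0.18, 0.01], [0.19, 0.19, 0.01], [0.16, 0.2, 0], [0, 0, 0], [0, 0, 0]], "jaw": [1, 1, 1, 1, 1, 1, 1, 1, 1]}}

```text
clock: 7.15
tool_pos: [0.531, 0.1309, 0.1983]
eef_rot: [0.668, 0.744, -0.001, -0.002]
contact_force: [-0.0, -0.2, 0.0]
opening: 0.007
```

```bash
python3 -c "
from h import *
fs();c=cam('wrist');cv2.imwrite('pics/w4.png',c['img'])
f=np.load('feeder.npy')
plan(*tgt(f,(-20,-18,25),0,0),1)"
```

```text
7.15 pos [0.531  0.1309 0.1983] q [-0.36  0.64  0.06  1.85 -0.07  0.65 -0.15] f [-0.  -0.2  0. ] m [-0.09  0.06  0.02] op 0.007
funnel [-19.  -16.4  97.5] force funnel [-0.2  0.1  0.1] mom [ 0.07  0.08 -0.01]
yaw 0.1
rows 4 dist 0.0734 ang 0.3
{"turn": [[-0.0002, 0, -0.0001], [-0.0002, -0.0001, -0], [-0.0001, 0, -0.0001], [-0.0002, 0, -0]], "dp": [[0.32, 0.02, 0.66], [0.31, 0.01, 0.67], [0.32, 0.02, 0.66], [0.31, 0.02, 0.66]], "jaw": [1, 1, 1, 1]}
```

View pics/w4.png

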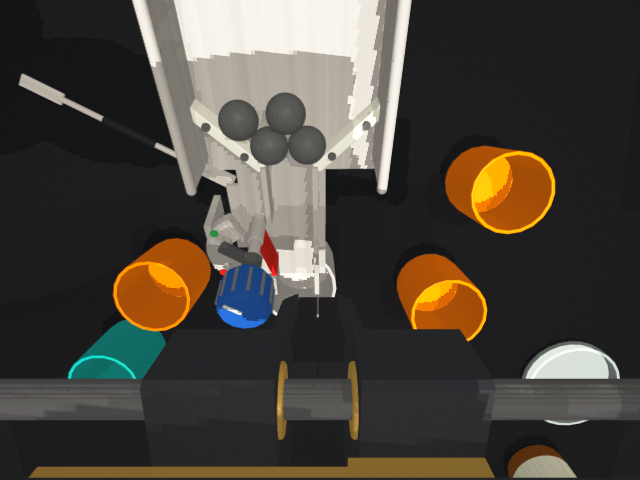

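```bash
python3 -c "
from h import *
f=np.load('feeder.npy')
e=plan(*tgt(f,(-20,-15,19.3),0,0),1,n=5)
plan(*tgt(f,(10,-15,19.3),0,0),1,n=7,start=e)"
```

```text
rows 5 dist 0.0791 ang 0.3
{"turn": [[-0.0001, 0, -0], [-0.0002, -0.0001, -0.0001], [-0.0001, 0, -0], [-0.0002, 0, -0.0001], [-0.0001, 0, -0]], "dp": [[0.27, -0.01, 0.57], [0.27, -0.01, 0.57], [0.27, -0.01, 0.58], [0.28, -0.01, 0.57], [0.27, -0.01, 0.57]], "jaw": [1, 1, 1, 1, 1]}
rows 7 dist 0.03 ang 0.0
{"turn": [[0, 0, -0], [0, 0, -0], [0, 0, -0], [0, 0, -0], [0, 0, -0], [0, 0, -0], [0, 0, -0]], "dp": [[0.16, 0, -0.07], [0.15, 0, -0.08], [0.16, 0, -0.07], [0.15, 0, -0.07], [0.16, 0, -0.07], [0.15, 0, -0.08], [0.16, 0, -0.07]], "jaw": [1, 1, 1, 1, 1, 1, 1]}
```

Call:
{"method": "move_arm", "body": {"turn": [[0, 0, 0], [0, 0, 0], [0, 0, 0], [0, 0, 0], [0, 0, 0], [0, 0, 0]], "dp": [[0.27, -0.01, 0.57], [0.27, -0.01, 0.57], [0.27, -0.01, 0.58], [0.28, -0.01, 0.57], [0.27, -0.01, 0.57], [0, 0, 0]], "jaw": [1, 1, 1, 1, 1, 1]}}

```text
clock: 7.7
tool_pos: [0.5256, 0.1618, 0.1254]
eef_rot: [0.67, 0.742, -0.003, -0.003]
contact_force: [0.1, 0.3, -0.0]
opening: 0.004
```

```bash
python3 -c "
from h import *
fs();c=cam('wrist');cv2.imwrite('pics/w5.png',c['img'])"
```

```text
7.7 pos [0.5256 0.1618 0.1254] q [-0.41  0.76  0.05  1.89 -0.08  0.5  -0.2 ] f [ 0.1  0.3 -0. ] m [-0.09  0.04 -0.01] op 0.004
funnel [-21.4 -14.4  18.2] force funnel [ 0.2 -0.1 -0.1] mom [ 0.04  0.08 -0.03]
yaw -0.2
```

View pics/w5.png

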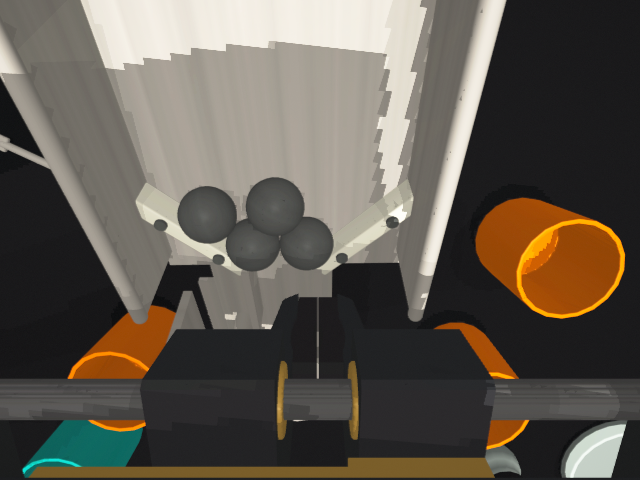

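Call:
{"method": "move_arm", "body": {"turn": [[0, 0, 0], [0, 0, 0], [0, 0, 0], [0, 0, 0], [0, 0, 0], [0, 0, 0], [0, 0, 0]], "dp": [[0.16, 0, -0.12], [0.16, 0, -0.08], [0.16, 0, -0.08], [0.16, 0, -0.08], [0.16, 0, -0.08], [0.16, 0, -0.08], [0.16, 0, -0.08]], "jaw": [1, 1, 1, 1, 1, 1, 1]}}

```text
clock: 8.33
tool_pos: [0.525, 0.1905, 0.1437]
eef_rot: [0.669, 0.743, -0.0, -0.0]
contact_force: [0.3, -1.6, 3.3]
opening: 0.005
```

```bash
python3 -c "
from h import *
fs();c=cam('wrist');cv2.imwrite('pics/w6.png',c['img'])"
```

```text
8.33 pos [0.525  0.1905 0.1437] q [-0.47  0.74  0.07  1.86 -0.09  0.54 -0.24] f [ 0.3 -1.6  3.3] m [-0.52 -0.06  0.  ] op 0.005
funnel [ 12.2 -16.7  22.7] force funnel [-0.1 -0.2  3.7] mom [-0.    0.52  0.01]
yaw -0.0
```

View pics/w6.png

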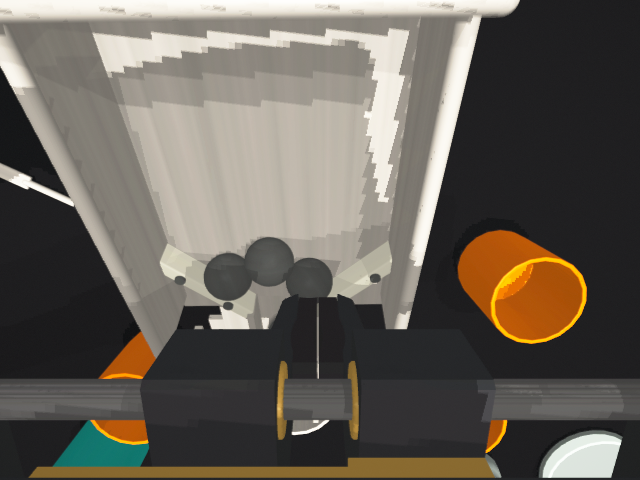

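Call:
{"method": "move_arm", "body": {"turn": [[0, 0, 0], [0, 0, 0], [0, 0, 0], [0, 0, 0], [0, 0, 0], [0, 0, 0], [0, 0, 0]], "dp": [[0, 0, -0.6], [0, 0, -0.9], [0, 0, -0.9], [0, 0, 0], [0, 0, 0], [0, 0, 0], [0, 0, 0]], "jaw": [1, 1, 1, 1, 1, 1, 1]}}

```text
clock: 8.97
tool_pos: [0.5236, 0.1908, 0.2018]
eef_rot: [0.669, 0.744, -0.002, -0.001]
contact_force: [0.1, 0.1, -0.9]
opening: 0.004
```

```bash
python3 -c "
from h import *
fs();c=cam('wrist');cv2.imwrite('pics/w7.png',c['img']);c=cam('scene');crop(c,330,180,170,150,4.5,'pics/s7.png')"
```

```text
8.97 pos [0.5236 0.1908 0.2018] q [-0.48  0.65  0.08  1.82 -0.08  0.68 -0.25] f [ 0.1  0.1 -0.9] m [-0.05  0.08  0.04] op 0.004
funnel [ 37.1 -15.4  75.2] force funnel [-0.3 -0.1 -0.9] mom [0.1  0.04 0.  ]
yaw 0.0
```

View pics/w7.png

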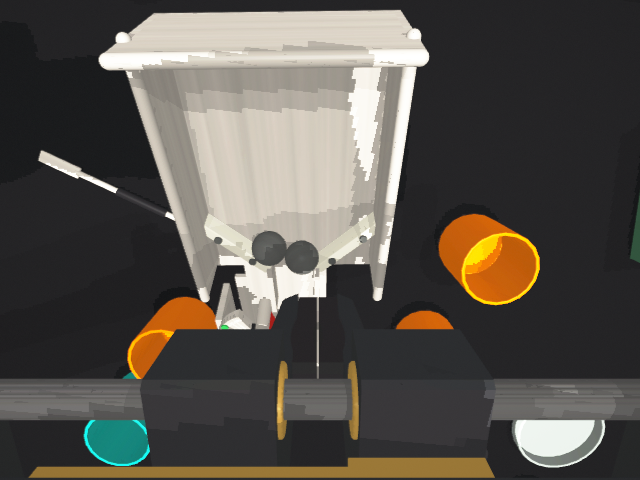

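View pics/s7.png

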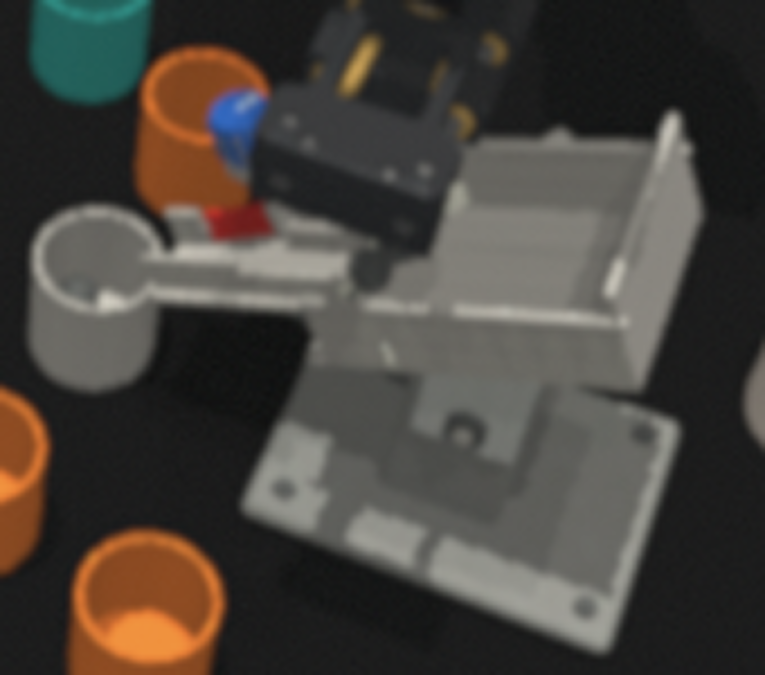

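```bash
python3 - <<'E'
from h import *
f=np.load("feeder.npy")
b=cam("top");a=cam("scene")
for c,n in((a,'a'),(b,'b')):
    g=c["img"].copy()
    for sh,col in((12,(255,0,255)),(18,(0,255,0))):
      cp=f[:2]-(.106+sh/1000)*np.array([np.cos(f[2]),np.sin(f[2])])
      for t in np.linspace(0,2*np.pi,40):
        u=proj(c,[cp[0]+.03*np.cos(t),cp[1]+.03*np.sin(t),.064]);g[int(round(u[1])),int(round(u[0]))]=col
    d=dict(img=g)
    if n=='a': crop(d,320,200,100,80,7,"pics/s8.png")
    else: crop(d,250,250,120,80,6,"pics/t8.png")
E
```

```text
(no output)
```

View pics/s8.png

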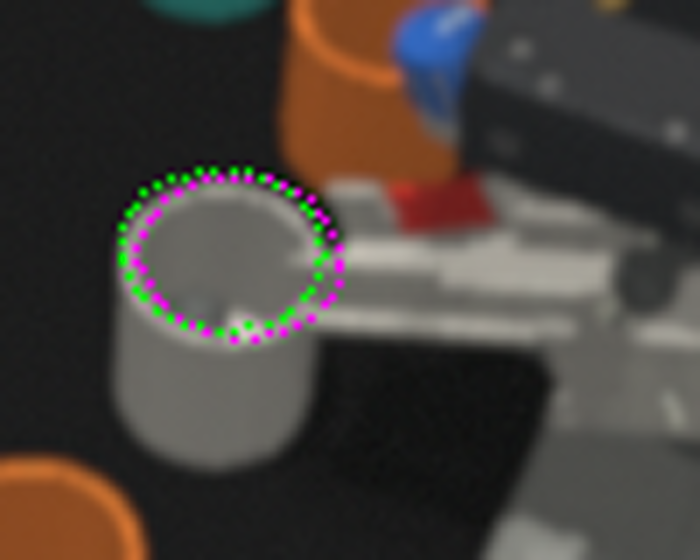

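View pics/t8.png

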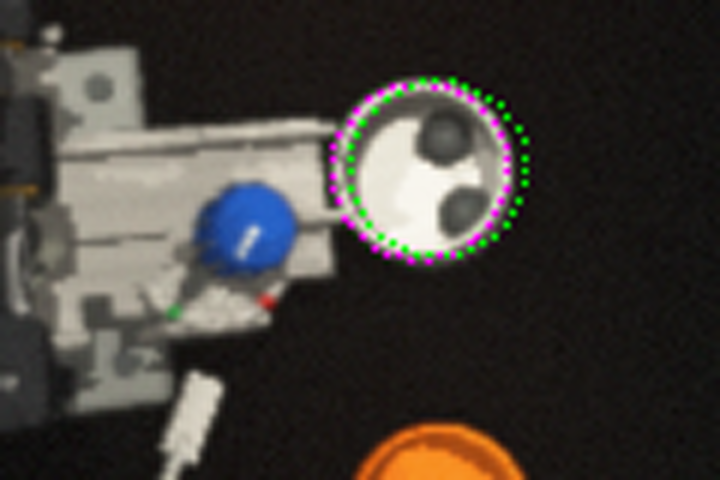

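```bash
python3 - <<'E'
from h import *
f=np.load("feeder.npy");c=cam("wrist");o,M=F(f)
for u in ((269,248),(302,257)):
    oo,d=ray(c,*u);n_=M[:,2];P=o+n_*.01;t=((P-oo)@n_)/(d@n_);print((M.T@(oo+d*t-o)*1000).round(1))
e=plan(*tgt(f,(-18,-15,75),0,0),1,n=3)
e=plan(*tgt(f,(-18,-15,18.5),0,0),1,n=3,start=e)
e=plan(*tgt(f,(8,-15,18.5),0,0),1,n=7,start=e)
E
```

```text
[14.  11.6 10. ]
[ 6.8 -7.2 10. ]
rows 3 dist 0.0552 ang 0.2
{"turn": [[-0.0002, 0, 0], [-0.0001, 0, 0], [-0.0002, 0, 0]], "dp": [[-0.66, -0.01, 0.32], [-0.66, -0.02, 0.32], [-0.67, -0.01, 0.32]], "jaw": [1, 1, 1]}
rows 3 dist 0.0565 ang 0.0
{"turn": [[0, 0, 0], [0, 0, 0], [0, 0, 0]], "dp": [[0.32, 0, 0.68], [0.32, 0, 0.68], [0.32, 0, 0.69]], "jaw": [1, 1, 1]}
rows 7 dist 0.026 ang 0.0
{"turn": [[0, 0, 0], [0, 0, 0], [0, 0, 0], [0, 0, 0], [0, 0, 0], [0, 0, 0], [0, 0, 0]], "dp": [[0.13, 0, -0.06], [0.14, 0, -0.07], [0.13, 0, -0.06], [0.14, 0, -0.06], [0.13, 0, -0.07], [0.14, 0, -0.06], [0.13, 0, -0.06]], "jaw": [1, 1, 1, 1, 1, 1, 1]}
```

Call:
{"method": "move_arm", "body": {"turn": [[0, 0, 0], [0, 0, 0], [0, 0, 0], [0, 0, 0], [0, 0, 0], [0, 0, 0], [0, 0, 0]], "dp": [[-0.66, 0, 0.32], [-0.67, -0.02, 0.32], [-0.67, -0.01, 0.32], [0.32, 0, 0.68], [0.32, 0, 0.68], [0.32, 0, 0.69], [0, 0, 0]], "jaw": [1, 1, 1, 1, 1, 1, 1]}}

```text
clock: 9.8
tool_pos: [0.5254, 0.166, 0.125]
eef_rot: [0.668, 0.744, -0.002, -0.002]
contact_force: [1.1, 2.0, -4.4]
opening: 0.007
```

```bash
python3 -c "
from h import *
fs();f=np.load('feeder.npy')
e=plan(*tgt(f,(10,-15,18.5),0,0),1,n=7)"
```

```text
9.8 pos [0.5254 0.166  0.125 ] q [-0.42  0.76  0.06  1.89 -0.09  0.49 -0.2 ] f [ 1.1  2.  -4.4] m [ 0.17 -0.15  0.01] op 0.007
funnel [-17.8 -14.6  16. ] force funnel [-0.2 -1.3 -4.8] mom [-0.15 -0.15  0.08]
yaw 0.1
rows 7 dist 0.028 ang 0.3
{"turn": [[-0.0001, 0, 0.0001], [-0.0001, 0, 0], [-0.0001, 0, 0.0001], [-0.0001, 0, 0], [-0.0001, 0, 0.0001], [-0.0001, 0, 0], [-0.0001, -0.0001, 0.0001]], "dp": [[0.14, 0, -0.08], [0.14, 0, -0.08], [0.13, 0.01, -0.08], [0.14, 0, -0.08], [0.14, 0, -0.08], [0.14, 0, -0.08], [0.14, 0, -0.08]], "jaw": [1, 1, 1, 1, 1, 1, 1]}
```

Call:
{"method": "move_arm", "body": {"turn": [[0, 0, 0], [0, 0, 0], [0, 0, 0], [0, 0, 0], [0, 0, 0], [0, 0, 0], [0, 0, 0]], "dp": [[0, 0, -0.1], [0.16, 0, -0.07], [0.16, 0, -0.07], [0.16, 0, -0.07], [0.16, 0, -0.07], [0.16, 0, -0.07], [0.16, 0, -0.07]], "jaw": [1, 1, 1, 1, 1, 1, 1]}}

```text
clock: 10.38
tool_pos: [0.5249, 0.1885, 0.1418]
eef_rot: [0.669, 0.743, 0.0, 0.0]
contact_force: [1.5, -2.5, 5.2]
opening: 0.001
```

```bash
python3 -c "
from h import *
fs();c=cam('wrist');cv2.imwrite('pics/w8.png',c['img']);c=cam('top');crop(c,170,230,180,120,4,'pics/t9.png')"
```

```text
10.38 pos [0.5249 0.1885 0.1418] q [-0.47  0.74  0.07  1.87 -0.09  0.54 -0.23] f [ 1.5 -2.5  5.2] m [-0.52 -0.29  0.03] op 0.001
funnel [  9.6 -16.5  21.7] force funnel [-0.2 -1.2  5.9] mom [-0.2   0.55  0.12]
yaw -0.0
```

View pics/w8.png

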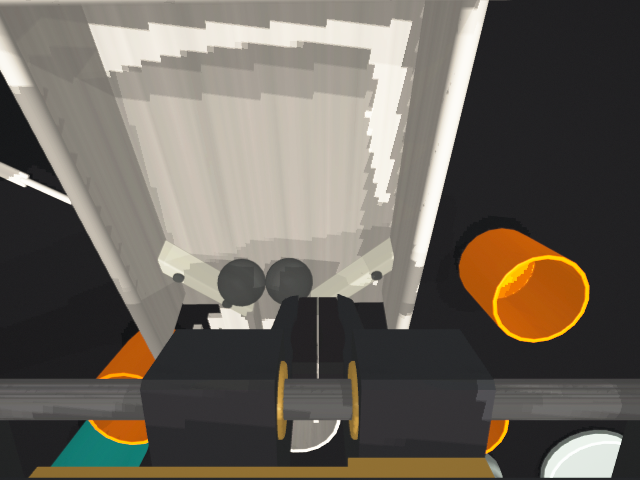

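View pics/t9.png

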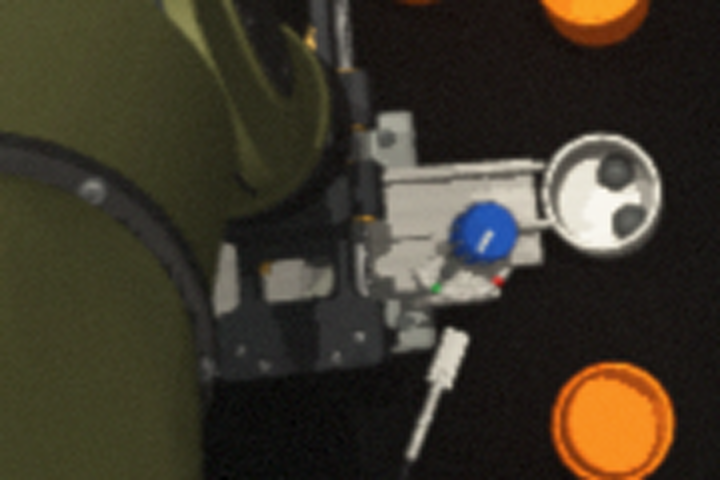

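```bash
python3 - <<'E'
from h import *
f=np.load("feeder.npy");c=cam("wrist");o,M=F(f)
for u in ((241,283),(289,281)):
    oo,d=ray(c,*u);n_=M[:,2];P=o+n_*.01;t=((P-oo)@n_)/(d@n_);print((M.T@(oo+d*t-o)*1000).round(1))
E
```

```text
[17.9 14.8 10. ]
[19.2 -5.5 10. ]
```

Call:
{"method": "move_arm", "body": {"turn": [[0, 0, 0], [0, 0, 0], [0, 0, 0], [0, 0, 0], [0, 0, 0], [0, 0, 0], [0, 0, 0]], "dp": [[-0.1, 0, -1], [0, 0, -1], [0, 0, -0.4], [0, 0, 0], [0, 0, 0], [0, 0, 0], [0, 0, 0]], "jaw": [1, 1, 1, 1, 1, 1, 1]}}

```text
clock: 11.12
tool_pos: [0.5233, 0.1861, 0.1993]
eef_rot: [0.669, 0.744, -0.002, -0.001]
contact_force: [0.4, -0.1, -0.3]
opening: 0.004
```

```bash
python3 -c "
from h import *
fs();c=cam('wrist');cv2.imwrite('pics/w9.png',c['img']);c=cam('top');crop(c,170,230,180,120,4,'pics/t10.png')"
```

```text
11.12 pos [0.5233 0.1861 0.1993] q [-0.48  0.65  0.09  1.82 -0.08  0.67 -0.23] f [ 0.4 -0.1 -0.3] m [-0.01  0.08  0.02] op 0.004
funnel [ 31.9 -14.6  74.8] force funnel [-0.3 -0.4 -0.2] mom [ 0.08  0.   -0.01]
yaw 0.0
```

View pics/w9.png

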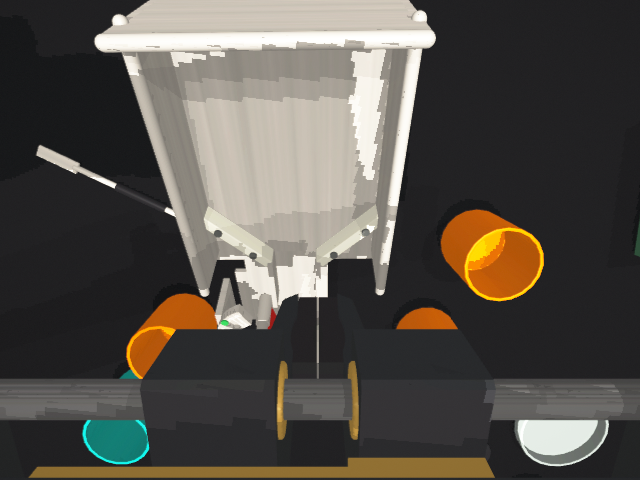

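View pics/t10.png

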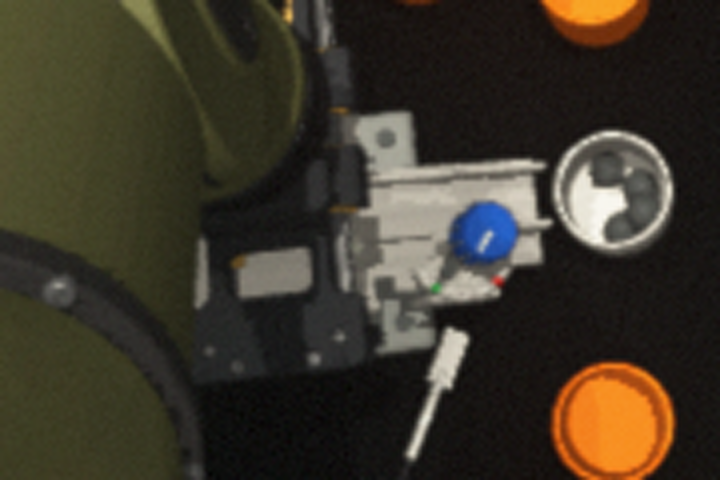

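```bash
python3 -c "
from h import *
c=cam('top');crop(c,295,250,55,50,12,'pics/t11.png')
c=cam('scene');crop(c,320,200,100,80,7,'pics/s11.png')"
```

```text
(no output)
```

View pics/t11.png

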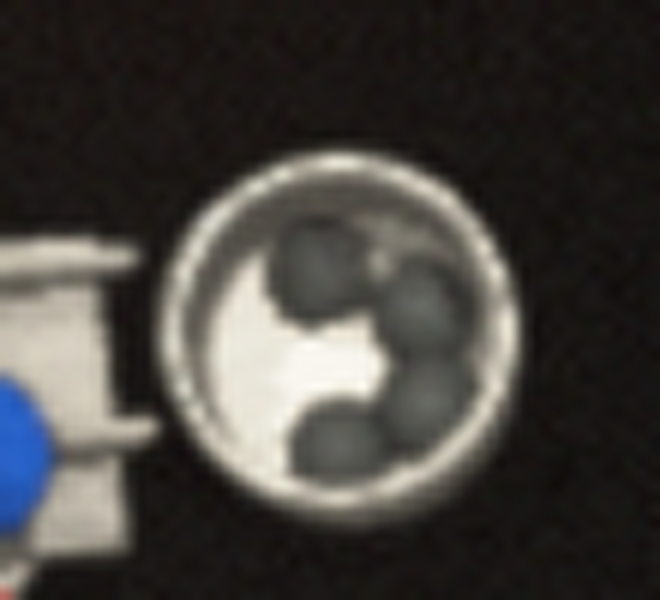

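View pics/s11.png

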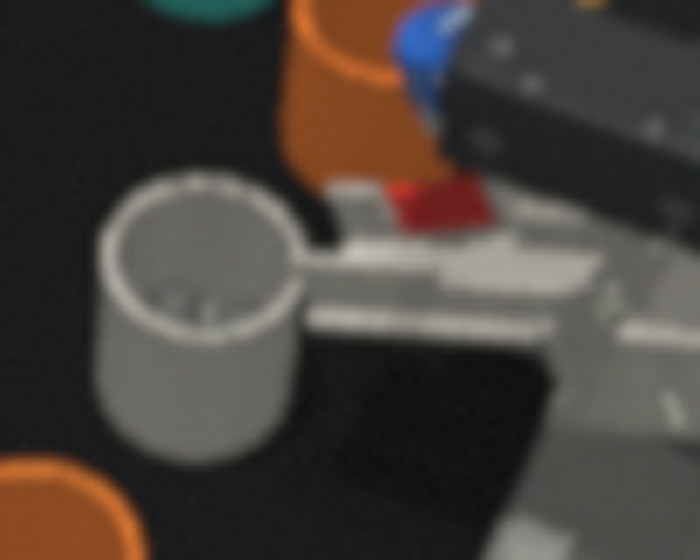

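```bash
python3 -c "
from h import *
f=np.load('feeder.npy')
e=plan(*tgt(f,(-44,21,112),-37.5),-0.1,n=8)
e=plan(*tgt(f,(-44,21,50),-37.5),-0.1,n=4,start=e)"
```

```text
rows 8 dist 0.0919 ang 44.8
{"turn": [[0.0028, 0.0084, 0.0128], [0.0028, 0.0084, 0.0128], [0.0027, 0.0084, 0.0128], [0.0028, 0.0084, 0.0128], [0.0028, 0.0083, 0.0128], [0.0028, 0.0084, 0.0128], [0.0028, 0.0084, 0.0128], [0.0027, 0.0084, 0.0128]], "dp": [[-0.42, -0.18, -0], [-0.44, -0.15, -0.03], [-0.44, -0.11, -0.04], [-0.45, -0.08, -0.07], [-0.45, -0.04, -0.09], [-0.44, -0.01, -0.11], [-0.44, 0.02, -0.14], [-0.43, 0.06, -0.15]], "jaw": [-0.1, -0.1, -0.1, -0.1, -0.1, -0.1, -0.1, -0.1]}
rows 4 dist 0.0619 ang 0.0
{"turn": [[0, 0, 0], [0, 0, 0], [0, 0, 0], [0, 0, 0]], "dp": [[0, 0, 0.62], [0, 0, 0.62], [0, 0, 0.62], [0, 0, 0.62]], "jaw": [-0.1, -0.1, -0.1, -0.1]}
```

Call:
{"method": "move_arm", "body": {"turn": [[0.0028, 0.0084, 0.0128], [0.0028, 0.0084, 0.0128], [0.0027, 0.0084, 0.0128], [0.0028, 0.0084, 0.0128], [0.0028, 0.0083, 0.0128], [0.0028, 0.0084, 0.0128], [0.0028, 0.0084, 0.0128], [0.0027, 0.0084, 0.0128], [0, 0, 0], [0, 0, 0]], "dp": [[-0.42, -0.18, 0], [-0.44, -0.15, -0.03], [-0.44, -0.11, -0.04], [-0.45, -0.08, -0.07], [-0.45, -0.04, -0.09], [-0.44, -0.01, -0.11], [-0.44, 0.02, -0.14], [-0.43, 0.06, -0.15], [0, 0, 0], [0, 0, 0]], "jaw": [-0.1, -0.1, -0.1, -0.1, -0.1, -0.1, -0.1, -0.1, -0.1, -0.1]}}

```text
clock: 12.15
tool_pos: [0.497, 0.0968, 0.2009]
eef_rot: [0.852, 0.476, 0.086, -0.198]
contact_force: [0.5, 0.9, -0.1]
opening: 0.548
```

```bash
python3 -c "
from h import *
fs();c=cam('wrist');cv2.imwrite('pics/w10.png',c['img'])
f=np.load('feeder.npy')
e=plan(*tgt(f,(-44,21,50),-37.5),-0.1,n=4)"
```

```text
12.15 pos [0.497  0.0968 0.2009] q [ 0.09  0.65 -0.16  1.97 -0.58  0.64 -0.1 ] f [ 0.5  0.9 -0.1] m [-0.39  0.1  -0.03] op 0.548
funnel [-45.5  20.9 112.7] force funnel [ 0.7 -0.6 -0.4] mom [ 0.11  0.37 -0.09]
yaw -37.6
rows 4 dist 0.0623 ang 0.1
{"turn": [[0, 0, 0.0001], [0.0001, -0.0001, 0], [0, 0, 0.0001], [0, 0, 0]], "dp": [[-0.01, 0, 0.62], [0, 0, 0.63], [-0.01, -0.01, 0.62], [0, 0, 0.62]], "jaw": [-0.1, -0.1, -0.1, -0.1]}
```

View pics/w10.png

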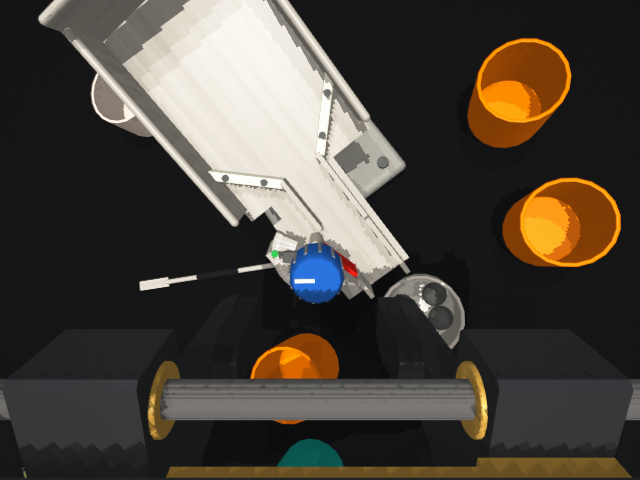

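Call:
{"method": "move_arm", "body": {"turn": [[0, 0, 0], [0, 0, 0], [0, 0, 0], [0, 0, 0], [0, 0, 0], [0, 0, 0], [0, 0, 0], [0, 0, 0], [0, 0, 0], [0, 0, 0]], "dp": [[0, 0, 0.6], [0, 0, 0.7], [0, 0, 0.7], [0, 0, 0.46], [0, 0, 0], [0, 0, 0], [0, 0, 0], [0, 0, 0], [0, 0, 0], [0, 0, 0]], "jaw": [-0.1, -0.1, -0.1, -0.1, -0.1, 1, 1, 1, 1, 1], "newtons": 35}}

```text
clock: 13.03
tool_pos: [0.4951, 0.1243, 0.1464]
eef_rot: [0.852, 0.478, 0.087, -0.198]
contact_force: [0.8, -0.0, 2.0]
opening: 0.304
```

Call:
{"method": "move_arm", "body": {"turn": [[0, 0, 0], [0, 0, 0], [0, 0, 0]], "dp": [[0, 0, 0], [0, 0, 0], [0, 0, 0]], "jaw": [1, 1, 1]}}

```text
clock: 13.28
tool_pos: [0.4951, 0.1242, 0.1463]
eef_rot: [0.852, 0.477, 0.087, -0.198]
contact_force: [0.7, -1.2, 6.2]
opening: 0.306
```

```bash
python3 -c "
from h import *
fs()"
```

```text
13.28 pos [0.4951 0.1242 0.1463] q [ 0.08  0.75 -0.23  2.02 -0.65  0.48 -0.05] f [ 0.7 -1.2  6.2] m [-0.05 -0.01  0.01] op 0.306
funnel [-43.7  19.9  51.5] force funnel [ 1.5 -0.6  6.2] mom [0.   0.05 0.01]
yaw -37.5
```

Call:
{"method": "move_arm", "body": {"turn": [[0, 0, 0], [0, 0, 0], [0, 0, 0]], "dp": [[0, 0, -0.18], [0, 0, -0.18], [0, 0, 0]], "jaw": [1, 1, 1]}}

```text
clock: 13.53
tool_pos: [0.4952, 0.1206, 0.1541]
eef_rot: [0.852, 0.478, 0.086, -0.198]
contact_force: [2.7, 5.1, -8.1]
opening: 0.306
```

```bash
python3 -c "
from h import *
fs()"
```

```text
13.53 pos [0.4952 0.1206 0.1541] q [ 0.08  0.73 -0.22  2.01 -0.64  0.5  -0.06] f [ 2.7  5.1 -8.1] m [-0.34 -0.7  -0.3 ] op 0.306
funnel [-43.6  20.2  60.1] force funnel [ 1.  -3.3 -9.4] mom [-0.73  0.41  0.01]
yaw -37.4
```

Call:
{"method": "move_arm", "body": {"turn": [[0, 0, -0.0174], [0, 0, -0.0174], [0, 0, -0.0174], [0, 0, -0.0174], [0, 0, -0.0174], [0, 0, -0.0174], [0, 0, -0.0174], [0, 0, -0.0174], [0, 0, -0.0174], [0, 0, -0.0174]], "dp": [[0, 0, 0], [0, 0, 0], [0, 0, 0], [0, 0, 0], [0, 0, 0], [0, 0, 0], [0, 0, 0], [0, 0, 0], [0, 0, 0], [0, 0, 0]], "jaw": [1, 1, 1, 1, 1, 1, 1, 1, 1, 1]}}

```text
clock: 14.37
tool_pos: [0.4939, 0.121, 0.1534]
eef_rot: [0.477, 0.852, 0.177, -0.125]
contact_force: [1.7, 5.6, -7.4]
opening: 0.305
```

```bash
python3 -c "
from h import *
fs()"
```

```text
14.37 pos [0.4939 0.121  0.1534] q [ 0.24  0.77 -0.5   2.   -0.23  0.44  0.63] f [ 1.7  5.6 -7.4] m [-0.04 -0.34 -0.18] op 0.305
funnel [-43.4  21.5  59.3] force funnel [ 1.8 -2.3 -9. ] mom [-0.37  0.08 -0.02]
yaw 25.5
```

Turned 62.9°; 12.0° remain.

Call:
{"method": "move_arm", "body": {"turn": [[0, 0, -0.0167], [0, 0, -0.0167], [0, 0, 0], [0, 0, 0], [0, 0, 0], [0, 0, 0]], "dp": [[0, 0, 0], [0, 0, 0], [0, 0, 0], [0, 0, 0.18], [0, 0, 0.18], [0, 0, 0]], "jaw": [1, 1, 1, 1, 1, 1]}}

```text
clock: 14.87
tool_pos: [0.4936, 0.1241, 0.1461]
eef_rot: [0.388, 0.896, 0.188, -0.106]
contact_force: [-1.6, -0.0, 6.0]
opening: 0.305
```

```bash
python3 -c "
from h import *
fs()"
```

```text
14.87 pos [0.4936 0.1241 0.1461] q [ 0.26  0.79 -0.54  2.01 -0.15  0.41  0.75] f [-1.6 -0.   6. ] m [0.12 0.32 0.13] op 0.305
funnel [-43.7  21.5  51.3] force funnel [2.6 1.6 5.4] mom [ 0.34 -0.15 -0.01]
yaw 37.2
```

Call:
{"method": "move_arm", "body": {"turn": [[0, 0, 0], [0, 0, 0], [0, 0, 0], [0, 0, 0], [0, 0, 0], [0, 0, 0], [0, 0, 0], [0, 0, 0]], "dp": [[0, 0, 0], [0, 0, 0], [0, 0, 0], [0, 0, 0], [0, 0, -0.6], [0, 0, -0.9], [0, 0, -0.9], [0, 0, 0]], "jaw": [-1, -1, -1, -1, -1, -1, -1, -1]}}

```text
clock: 15.53
tool_pos: [0.4993, 0.0974, 0.2025]
eef_rot: [0.389, 0.896, 0.19, -0.103]
contact_force: [1.7, -0.8, 0.2]
opening: 0.887
```

```bash
python3 -c "
from h import *
fs();c=cam('wrist');cv2.imwrite('pics/w11.png',c['img'])
c=cam('top');crop(c,265,245,100,80,7,'pics/t12.png')"
```

```text
15.53 pos [0.4993 0.0974 0.2025] q [ 0.33  0.69 -0.57  1.96 -0.16  0.56  0.77] f [ 1.7 -0.8  0.2] m [-0.4  -0.04 -0.  ] op 0.887
funnel [-44.5  18.6 113.9] force funnel [-0.8 -1.6  0.6] mom [ 0.    0.41 -0.01]
yaw 37.2
```

View pics/w11.png

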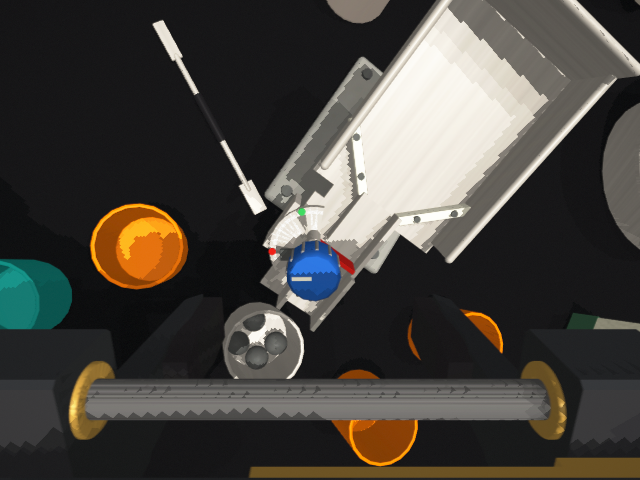

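View pics/t12.png

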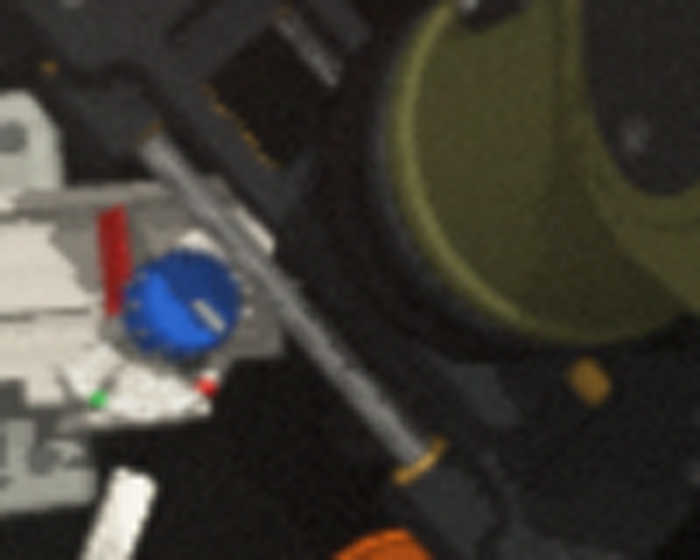

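```bash
python3 - <<'E'
from h import *
f=np.load("feeder.npy");ud=np.array([np.cos(f[2]),np.sin(f[2])]);yd=np.array([-ud[1],ud[0]])
def rel(p): d=p[:2]-f[:2]; return (np.array([d@ud,d@yd])*1000).round(1)
c=cam("wrist");a=cam("scene")
g=cv2.cvtColor(c["img"],cv2.COLOR_BGR2GRAY)
p=onz(c,262.5,342,.064);print("wrist",p.round(4),rel(p))
# scene rim ellipse: crop s11 approx centre
crop(a,320,200,100,80,7,'pics/s12.png')
for pc in (p,):
  for cc,n in((c,'w'),(a,'s')):
    gg=cc["img"].copy()
    for t in np.linspace(0,2*np.pi,60):
        u=proj(cc,[pc[0]+.03*np.cos(t),pc[1]+.03*np.sin(t),.064]);gg[int(round(u[1])),int(round(u[0]))]=(255,0,255)
    if n=='w': crop(dict(img=gg),200,280,140,110,5,'pics/w12.png')
    else: crop(dict(img=gg),320,200,100,80,7,'pics/s12.png')
E
```

```text
wrist [0.5172 0.0677 0.064 ] [-119.8    3.9]
```

View pics/w12.png

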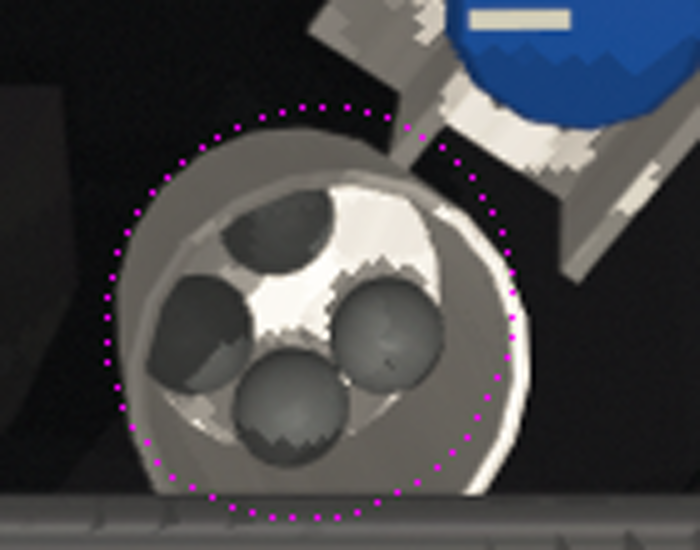

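View pics/s12.png

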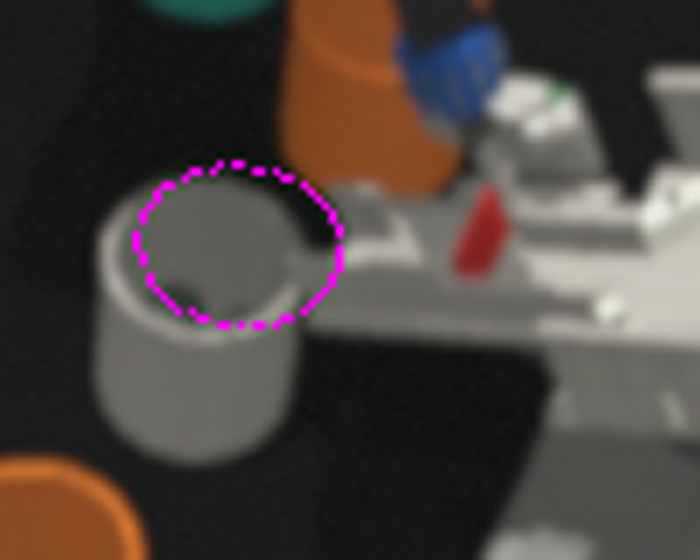

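```bash
python3 - <<'E'
from h import *
f=np.load("feeder.npy");ud=np.array([np.cos(f[2]),np.sin(f[2])]);yd=np.array([-ud[1],ud[0]])
def rel(p): d=p[:2]-f[:2]; return (np.array([d@ud,d@yd])*1000).round(1)
c=cam("wrist");a=cam("scene")
p=onz(c,266.2,353.4,.064);print("wrist",p.round(4),rel(p))
p=onz(a,349.,236.4,.064);print("scene",p.round(4),rel(p))
# pre grasp
cup=(-125,1)
def pose(back,h=.045,cup=cup,tilt=25,yaw=0):
    t=np.radians(tilt); _,M=tgt(f,(0,0,0),yaw,tilt)
    g=np.append(f[:2]+ud*cup[0]/1000+yd*cup[1]/1000,h)
    return g+M[:,2]*(r.hold_point_z-back),M
e=plan(*pose(.1),-1)
plan(*pose(0),-1,start=e)
E
```

```text
wrist [0.5232 0.064  0.064 ] [-124.2   -1.7]
scene [0.5269 0.0618 0.064 ] [-126.7   -5.1]
rows 6 dist 0.1108 ang 37.2
{"turn": [[0, 0, 0.0172], [0, 0, 0.0173], [-0.0001, -0.0001, 0.0172], [0, 0, 0.0172], [0, 0, 0.0172], [0, 0, 0.0173]], "dp": [[-0.62, -0.3, 0.28], [-0.64, -0.23, 0.28], [-0.67, -0.15, 0.28], [-0.67, -0.09, 0.28], [-0.69, -0.01, 0.28], [-0.68, 0.07, 0.28]], "jaw": [-1, -1, -1, -1, -1, -1]}
rows 5 dist 0.0999 ang 0.0
{"turn": [[0, 0, -0], [0, 0, -0], [0, 0, -0], [0, 0, -0], [0, 0, -0]], "dp": [[0, 0, 0.8], [0, 0, 0.8], [0, 0, 0.8], [0, 0, 0.8], [0, 0, 0.8]], "jaw": [-1, -1, -1, -1, -1]}
```

Call:
{"method": "move_arm", "body": {"turn": [[0, 0, 0.0172], [0, 0, 0.0173], [0, 0, 0.0172], [0, 0, 0.0172], [0, 0, 0.0172], [0, 0, 0.0173], [0, 0, 0], [0, 0, 0]], "dp": [[-0.62, -0.3, 0.28], [-0.64, -0.23, 0.28], [-0.67, -0.15, 0.28], [-0.67, -0.09, 0.28], [-0.69, 0, 0.28], [-0.68, 0.15, 0.28], [0, 0, 0], [0, 0, 0]], "jaw": [-1, -1, -1, -1, -1, -1, -1, -1]}}

```text
clock: 16.5
tool_pos: [0.5267, 0.0291, 0.1187]
eef_rot: [0.652, 0.726, 0.145, -0.161]
contact_force: [-0.7, 0.9, 0.1]
opening: 1.002
```

```bash
cat >> h.py <<'E'
fz=np.load("feeder.npy");ud=np.array([np.cos(fz[2]),np.sin(fz[2])]);yd=np.array([-ud[1],ud[0]])
def rel(p): d=p[:2]-fz[:2]; return (np.array([d@ud,d@yd])*1000).round(1)
def pose(back,h=.045,cup=(-125,-2.5),tilt=25,yaw=0):
    _,M=tgt(fz,(0,0,0),yaw,tilt)
    g=np.append(fz[:2]+ud*cup[0]/1000+yd*cup[1]/1000,h)
    return g+M[:,2]*(r.hold_point_z-back),M
E
python3 -c "
from h import *
s=fs();print(rel(s['tool_pos']));c=cam('wrist');cv2.imwrite('pics/w13.png',c['img'])
c=cam('scene');crop(c,300,160,140,110,5.5,'pics/s13.png')
c=cam('top');crop(c,250,190,140,110,5.5,'pics/t13.png')
plan(*pose(0),-1)
"
```

```text
16.5 pos [0.5267 0.0291 0.1187] q [ 0.33  0.84 -0.36  1.9  -0.32  0.54  0.46] f [-0.7  0.9  0.1] m [-0.43  0.04  0.05] op 1.002
funnel [-144.1   -1.5   67.9] force funnel [ 0.9  0.6 -0.4] mom [0.1  0.42 0.01]
yaw 0.1
[-159.3   -1.5]
rows 5 dist 0.101 ang 0.2
{"turn": [[0, 0, 0.0001], [0, -0.0001, 0.0001], [0.0001, 0, 0.0001], [0, -0.0001, 0.0001], [0, 0, 0.0002]], "dp": [[-0.02, 0, 0.81], [-0.01, 0.01, 0.81], [-0.02, 0, 0.8], [-0.01, 0.01, 0.81], [-0.02, 0, 0.81]], "jaw": [-1, -1, -1, -1, -1]}
```

View pics/w13.png

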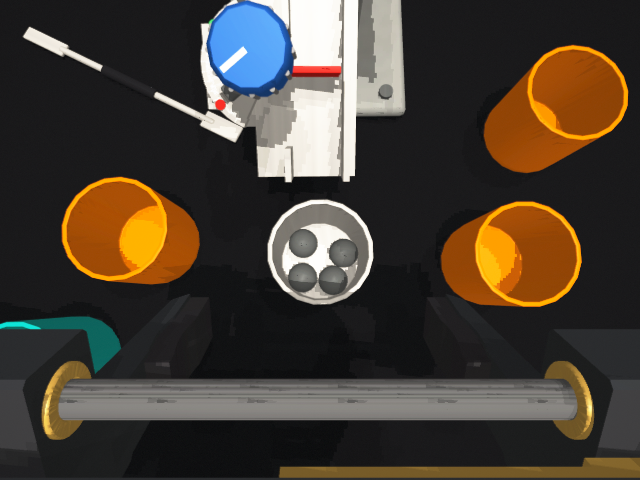

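View pics/s13.png

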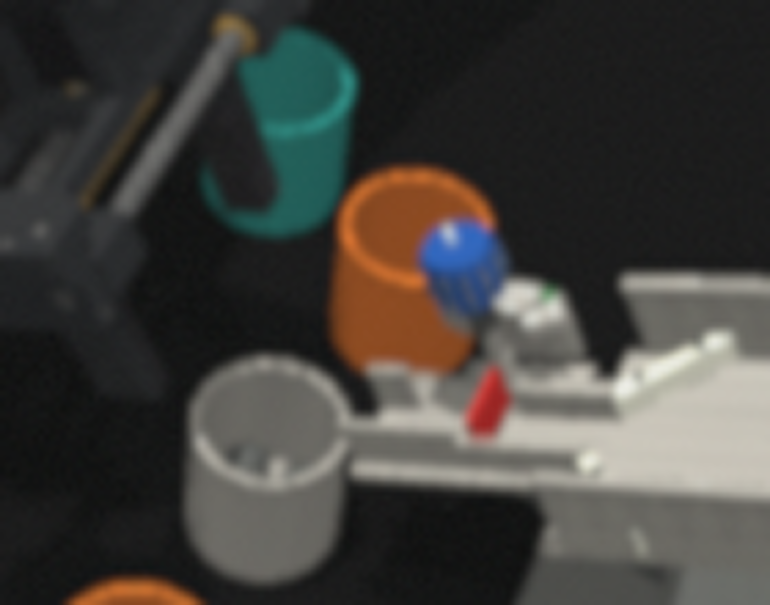

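```bash
python3 -c "
from h import *
c=cam('wrist');p=onz(c,320,252,.064);print(p,rel(p))
plan(*pose(0,cup=rel(p)),-1)
"
```

```text
[0.52556557 0.06362866 0.064     ] [-124.8   -4. ]
rows 5 dist 0.1013 ang 0.2
{"turn": [[0, 0, 0.0001], [0.0001, -0.0001, 0.0001], [0, 0, 0.0001], [0, 0, 0.0001], [0.0001, -0.0001, 0.0001]], "dp": [[-0.01, 0.01, 0.81], [-0.02, 0.02, 0.81], [-0.01, 0.01, 0.81], [-0.01, 0.02, 0.81], [-0.01, 0.01, 0.81]], "jaw": [-1, -1, -1, -1, -1]}
```

Call:
{"method": "move_arm", "body": {"turn": [[0, 0, 0], [0, 0, 0], [0, 0, 0], [0, 0, 0], [0, 0, 0], [0, 0, 0], [0, 0, 0]], "dp": [[-0.01, 0.01, 0.8], [-0.02, 0.02, 0.8], [-0.01, 0.01, 0.8], [-0.01, 0.02, 0.6], [-0.01, 0.01, 0.6], [0, 0, 0.45], [0, 0, 0]], "jaw": [-1, -1, -1, -1, -1, -1, -1]}}

```text
clock: 17.28
tool_pos: [0.5238, 0.0718, 0.0264]
eef_rot: [0.652, 0.726, 0.145, -0.162]
contact_force: [-0.2, -0.1, 0.4]
opening: 1.0
```

```bash
python3 -c "
from h import *
s=fs();print(rel(s['tool_pos']));c=cam('wrist');cv2.imwrite('pics/w14.png',c['img'])
c=cam('scene');crop(c,300,160,140,110,5.5,'pics/s14.png')
"
```

```text
17.28 pos [0.5238 0.0718 0.0264] q [ 0.27  1.01 -0.39  1.94 -0.34  0.32  0.48] f [-0.2 -0.1  0.4] m [-0.47  0.    0.03] op 1.0
funnel [-144.2   -3.1  -33.8] force funnel [0.1 0.2 0.4] mom [0.06 0.46 0.  ]
yaw 0.1
[-116.4   -3.1]
```

View pics/s14.png

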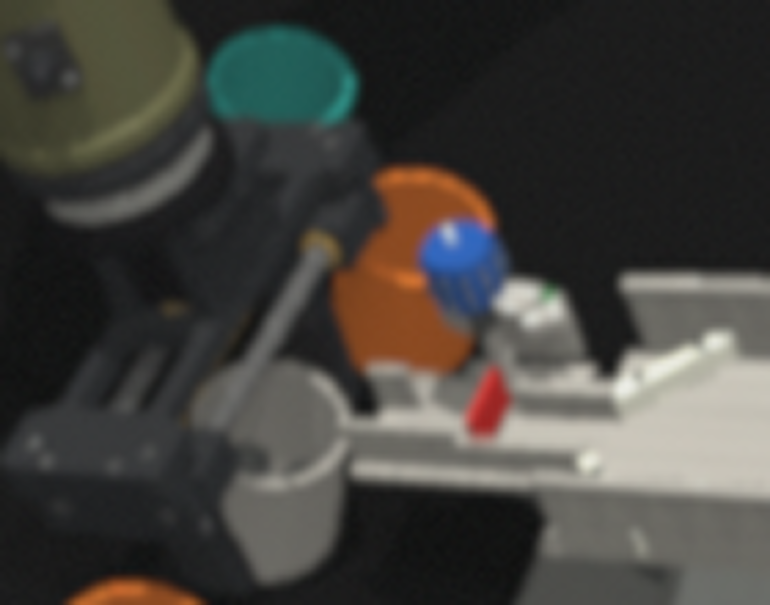

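View pics/w14.png

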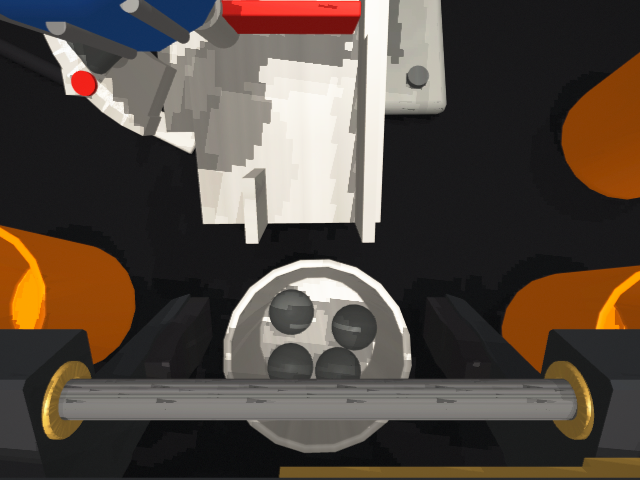

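Call:
{"method": "move_arm", "body": {"turn": [[0, 0, 0], [0, 0, 0], [0, 0, 0], [0, 0, 0], [0, 0, 0], [0, 0, 0], [0, 0, 0], [0, 0, 0]], "dp": [[0, 0, 0], [0, 0, 0], [0, 0, 0], [0, 0, 0], [0, 0, 0], [0, 0, 0], [0, 0, 0], [0, 0, 0]], "jaw": [1, 1, 1, 1, 1, 1, 1, 1], "newtons": 28}}

```text
clock: 18.05
tool_pos: [0.525, 0.0699, 0.0276]
eef_rot: [0.653, 0.725, 0.145, -0.16]
contact_force: [-0.1, -1.8, 4.9]
opening: 0.672
```

```bash
python3 -c "
from h import *
s=fs();print(s['tool_pos'].round(4),s['eef_rot'])
Q=R.from_quat(s['eef_rot']);print(Q.inv().apply([0,0,.03])/.025)
"
```

```text
18.05 pos [0.525  0.0699 0.0276] q [ 0.27  1.   -0.39  1.93 -0.34  0.32  0.48] f [-0.1 -1.8  4.9] m [-0.38  0.29  0.07] op 0.672
funnel [-145.6   -4.1  -31.9] force funnel [0.4 0.3 5.2] mom [ 0.33  0.35 -0.08]
yaw -0.0
[0.525  0.0699 0.0276] [ 0.65332812  0.72547681  0.14533776 -0.160383  ]
[ 0.50713775  0.00157548 -1.08757014]
```

Call:
{"method": "move_arm", "body": {"turn": [[0, 0, 0], [0, 0, 0], [0, 0, 0], [0, 0, 0], [0, 0, 0]], "dp": [[0.04, 0, -0.09], [0.04, 0, -0.09], [-0.4, 0, -0.19], [-0.4, 0, -0.19], [0, 0, 0]], "jaw": [1, 1, 1, 1, 1]}}

```text
clock: 18.47
tool_pos: [0.5282, 0.0435, 0.0313]
eef_rot: [0.655, 0.724, 0.144, -0.159]
contact_force: [0.2, -0.6, -3.8]
opening: 0.667
```

```bash
python3 -c "
from h import *
s=fs();print(rel(s['tool_pos']));c=cam('wrist');cv2.imwrite('pics/w15.png',c['img'])
c=cam('scene');crop(c,300,160,140,110,5.5,'pics/s15.png')
"
```

```text
18.47 pos [0.5282 0.0435 0.0313] q [ 0.31  1.   -0.37  1.92 -0.33  0.36  0.49] f [ 0.2 -0.6 -3.8] m [-0.82 -0.05 -0.04] op 0.667
funnel [-168.1   -4.5  -17.2] force funnel [-2.1 -0.1 -3.2] mom [ 0.02  0.82 -0.05]
yaw -0.3
[-145.1   -4.5]
```

View pics/s15.png

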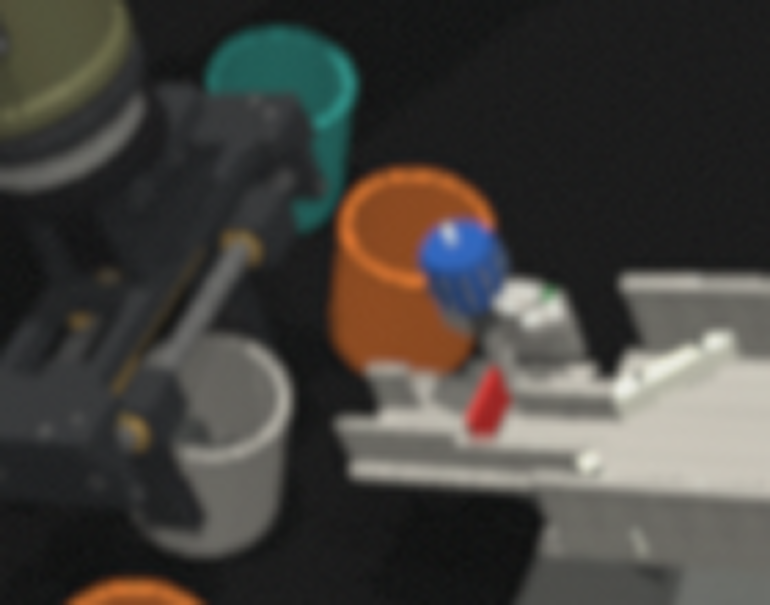

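View pics/w15.png

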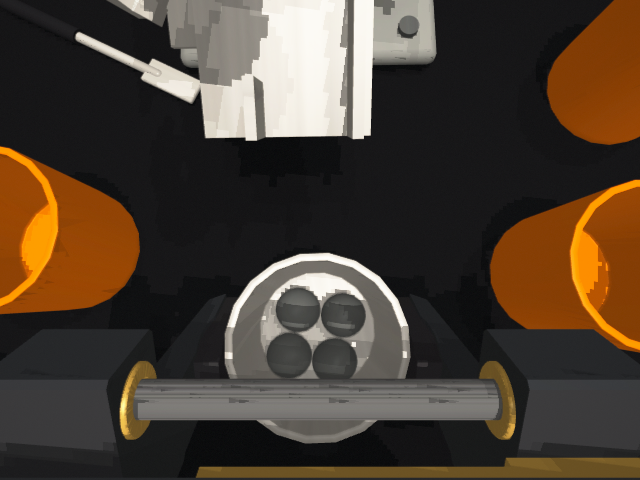

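```bash
python3 -c "
from h import *
s=r.get_state();Q=R.from_quat(s['eef_rot']);_,M=tgt(fz,(0,0,0),0,25)
e=plan(s['tool_pos']+[0,0,.12],M,1,n=7)
Rz=R.from_euler('z',-38,degrees=True)
M2=Rz.as_matrix()@M
u2=Rz.apply([ud[0],ud[1],0])
pan=np.array([.499,-.356,0])
P=pan+u2*.007; P[2]=.155
print(P)
plan(P,M2,1,vmax=21,start=e)
"
```

```text
rows 7 dist 0.12 ang 0.2
{"turn": [[0, 0, -0.0001], [0.0001, 0, -0], [0, 0.0001, -0.0001], [0.0001, 0, -0], [0, 0, -0.0001], [0.0001, 0, -0.0001], [0, 0.0001, -0]], "dp": [[0.29, 0, -0.62], [0.29, 0, -0.62], [0.29, 0, -0.63], [0.29, 0, -0.62], [0.29, 0, -0.62], [0.29, 0, -0.62], [0.29, 0, -0.62]], "jaw": [1, 1, 1, 1, 1, 1, 1]}
[ 0.5027061  -0.35006158  0.155     ]
rows 19 dist 0.3973 ang 38.0
{"turn": [[-0.0023, 0, 0.005], [-0.0024, 0, 0.0051], [-0.0023, 0, 0.005], [-0.0024, 0, 0.005], [-0.0023, 0, 0.0051], [-0.0024, 0, 0.005], [-0.0023, 0, 0.005], [-0.0024, 0, 0.0051], [-0.0023, 0, 0.005], [-0.0024, 0, 0.005]], "dp": [[-0.74, -0.14, -0.35], [-0.75, -0.11, -0.36], [-0.75, -0.08, -0.36], [-0.76, -0.05, -0.36], [-0.75, -0.03, -0.36], [-0.76, 0.01, -0.36], [-0.75, 0.03, -0.36], [-0.76, 0.07, -0.35], [-0.75, 0.09, -0.36], [-0.74, 0.12, -0.36]], "jaw": [1, 1, 1, 1, 1, 1, 1, 1, 1, 1]}
{"turn": [[-0.0023, 0, 0.0051], [-0.0024, 0, 0.005], [-0.0023, 0, 0.005], [-0.0024, 0, 0.0051], [-0.0023, 0, 0.005], [-0.0023, 0, 0.005], [-0.0024, 0, 0.0051], [-0.0023, 0, 0.005], [-0.0024, 0, 0.005]], "dp": [[-0.75, 0.16, -0.35], [-0.73, 0.18, -0.35], [-0.73, 0.2, -0.35], [-0.73, 0.24, -0.35], [-0.72, 0.26, -0.34], [-0.7, 0.3, -0.34], [-0.7, 0.31, -0.33], [-0.69, 0.35, -0.33], [-0.67, 0.37, -0.32]], "jaw": [1, 1, 1, 1, 1, 1, 1, 1, 1]}
```

Call:
{"method": "move_arm", "body": {"turn": [[0, 0, 0], [0, 0, 0], [0, 0, 0], [0, 0, 0], [0, 0, 0], [0, 0, 0], [0, 0, 0]], "dp": [[0.15, 0, -0.32], [0.29, 0, -0.62], [0.33, 0, -0.72], [0.33, 0, -0.72], [0.33, 0, -0.72], [0.3, 0, -0.65], [0.28, 0, -0.6]], "jaw": [1, 1, 1, 1, 1, 1, 1]}}

```text
clock: 19.15
tool_pos: [0.5267, 0.0486, 0.1539]
eef_rot: [0.653, 0.726, 0.145, -0.161]
contact_force: [0.2, 0.6, -3.9]
opening: 0.667
```

Call:
{"method": "move_arm", "body": {"turn": [[-0.0023, 0, 0.005], [-0.0024, 0, 0.0051], [-0.0023, 0, 0.005], [-0.0024, 0, 0.005], [-0.0023, 0, 0.0051], [-0.0024, 0, 0.005], [-0.0023, 0, 0.005], [-0.0024, 0, 0.0051], [-0.0023, 0, 0.005], [-0.0024, 0, 0.005]], "dp": [[-0.4, -0.14, -0.18], [-0.65, -0.11, -0.31], [-0.75, -0.08, -0.36], [-0.76, -0.05, -0.36], [-0.75, -0.03, -0.36], [-0.76, 0.01, -0.36], [-0.75, 0.03, -0.36], [-0.76, 0.07, -0.35], [-0.75, 0.09, -0.36], [-0.74, 0.12, -0.36]], "jaw": [1, 1, 1, 1, 1, 1, 1, 1, 1, 1]}}

```text
clock: 19.98
tool_pos: [0.5113, -0.1501, 0.1526]
eef_rot: [0.77, 0.6, 0.171, -0.133]
contact_force: [0.2, -0.4, -4.1]
opening: 0.67
```

```bash
python3 -c "
from h import *
s=fs();_,M=tgt(fz,(0,0,0),0,25)
Rz=R.from_euler('z',-38,degrees=True)
M2=Rz.as_matrix()@M
u2=Rz.apply([ud[0],ud[1],0])
pan=np.array([.499,-.356,0])
P=pan+u2*.007; P[2]=.155
plan(P,M2,1,vmax=21)
"
```

```text
19.98 pos [ 0.5113 -0.1501  0.1526] q [ 0.63  0.78 -0.3   1.87 -0.39  0.62  0.49] f [ 0.2 -0.4 -4.1] m [-0.68  0.24 -0.02] op 0.67
funnel [-289.8   32.7  173.3] force funnel [-2.1 -0.1 -3.5] mom [ 0.28  0.65 -0.15]
yaw -18.3
rows 10 dist 0.2001 ang 17.8
{"turn": [[-0.0021, 0, 0.0045], [-0.0021, 0, 0.0044], [-0.0021, 0, 0.0045], [-0.0021, 0, 0.0045], [-0.0021, 0, 0.0045], [-0.0021, 0, 0.0044], [-0.0021, 0, 0.0045], [-0.0021, 0, 0.0045], [-0.0021, 0, 0.0044], [-0.0021, -0.0001, 0.0045]], "dp": [[-0.71, 0.16, -0.34], [-0.7, 0.19, -0.34], [-0.69, 0.21, -0.33], [-0.69, 0.24, -0.34], [-0.68, 0.25, -0.33], [-0.68, 0.29, -0.32], [-0.67, 0.3, -0.32], [-0.65, 0.33, -0.32], [-0.65, 0.35, -0.31], [-0.64, 0.37, -0.31]], "jaw": [1, 1, 1, 1, 1, 1, 1, 1, 1, 1]}
```

Call:
{"method": "move_arm", "body": {"turn": [[-0.0021, 0, 0.0045], [-0.0021, 0, 0.0044], [-0.0021, 0, 0.0045], [-0.0021, 0, 0.0045], [-0.0021, 0, 0.0045], [-0.0021, 0, 0.0044], [-0.0021, 0, 0.0045], [-0.0021, 0, 0.0045], [-0.0021, 0, 0.0044], [-0.0021, 0, 0.0045]], "dp": [[-0.71, 0.16, -0.34], [-0.7, 0.19, -0.34], [-0.69, 0.21, -0.33], [-0.69, 0.24, -0.34], [-0.68, 0.25, -0.33], [-0.68, 0.29, -0.32], [-0.67, 0.3, -0.32], [-0.65, 0.33, -0.32], [-0.65, 0.35, -0.31], [-0.4, 0.22, -0.19]], "jaw": [1, 1, 1, 1, 1, 1, 1, 1, 1, 1]}}

```text
clock: 20.82
tool_pos: [0.5039, -0.3444, 0.155]
eef_rot: [0.854, 0.473, 0.19, -0.104]
contact_force: [0.1, -0.6, -3.0]
opening: 0.671
```

```bash
python3 -c "
from h import *
s=fs();print(R.from_quat(s['eef_rot']).as_matrix().round(3))
c=cam('wrist');g=c['img'].copy()
for pc in ((.4965,-.3565),(.504,-.3546)):
  for t in np.linspace(0,2*np.pi,90):
    u=proj(c,[pc[0]+.065*np.cos(t),pc[1]+.065*np.sin(t),.072]).round().astype(int)
    if 0<=u[1]<480 and 0<=u[0]<640: g[u[1],u[0]]=(255,0,255) if pc[0]<.5 else (0,0,255)
cv2.imwrite('pics/w16.png',g)
c=cam('scene');crop(c,120,80,180,140,4.3,'pics/s16.png')
c=cam('top');crop(c,440,200,180,140,4.3,'pics/t16.png')
"
```

```text
20.82 pos [ 0.5039 -0.3444  0.155 ] q [ 0.85  0.84 -0.2   1.64 -0.41  0.78  0.47] f [ 0.1 -0.6 -3. ] m [-0.78  0.45 -0.04] op 0.671
funnel [-463.1   60.5  256.8] force funnel [-1.8  0.  -2.5] mom [ 0.46  0.73 -0.26]
yaw -34.1
[[ 0.481  0.847  0.226]
 [ 0.769 -0.531  0.356]
 [ 0.422  0.002 -0.907]]
```

View pics/w16.png

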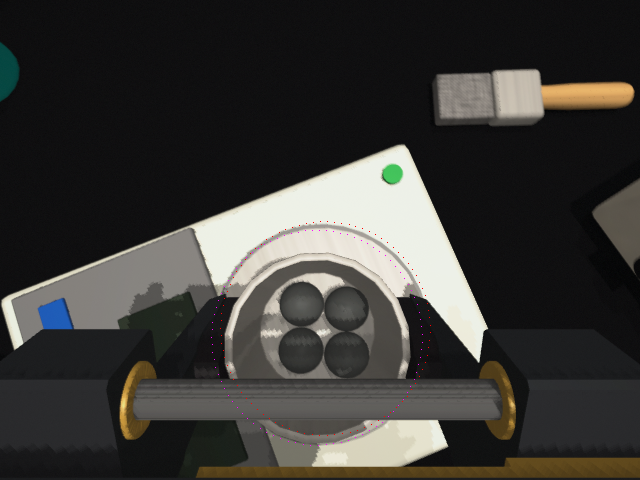

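View pics/s16.png

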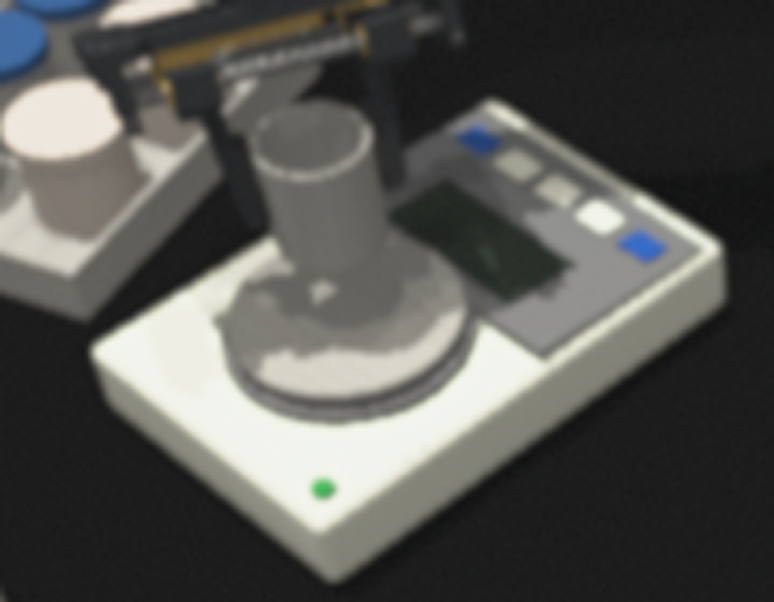

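View pics/t16.png

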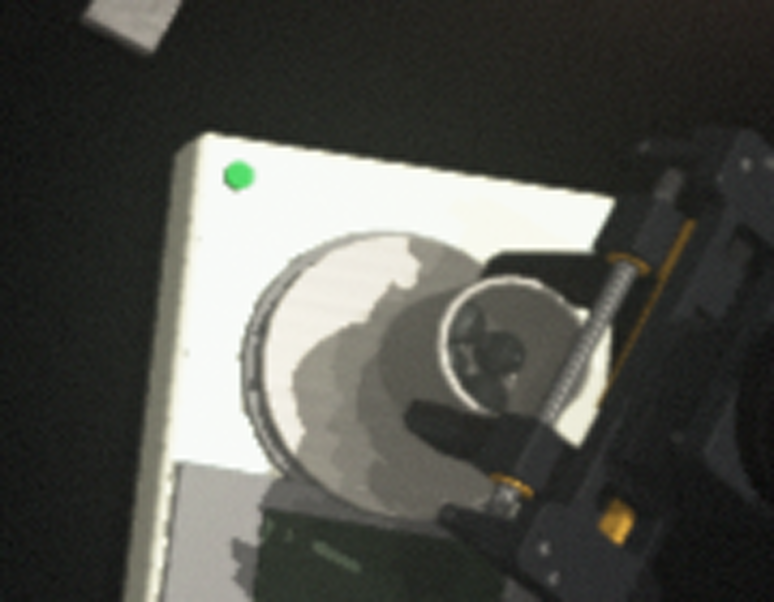

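```bash
python3 -c "
from h import *
c=cam('wrist');crop(c,200,205,240,130,3.3,'pics/w17.png')
"
```

```text
(no output)
```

View pics/w17.png

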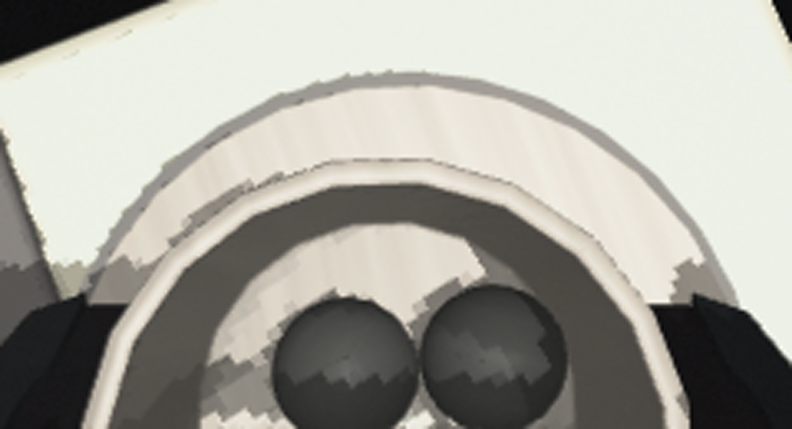

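```bash
python3 -c "
from h import *
from scipy.optimize import least_squares
c=cam('wrist');s=r.get_state()
pts=np.array([onz(c,200+x/3.3-.35,205+y/3.3-.35,.072)[:2] for x,y in [(190,160),(300,103),(400,86),(500,97),(600,150),(690,235),(115,240)]])
k=least_squares(lambda q:np.hypot(*(pts-q).T)-.065,[.5,-.356]);print(k.x,k.fun.round(4))
# cup rim centre at rim height
h=s['tool_pos'][2]+.0364
p=onz(c,317.5,346,h);print('rim',p,'tcp',s['tool_pos'])
M=R.from_quat(s['eef_rot']).as_matrix();u=M[:2,0]/np.linalg.norm(M[:2,0]);print('axis est',s['tool_pos'][:2]-u*.007)
"
```

```text
[ 0.50005469 -0.35368332] [ 0.0001 -0.0003 -0.0002  0.0004 -0.0004  0.0005  0.0004]
rim [ 0.50134337 -0.34610918  0.19209751] tcp [ 0.50500184 -0.33893776  0.15569751]
axis est [ 0.50132911 -0.34489688]
```

```bash
python3 -c "
from h import *
s=fs();_,M=tgt(fz,(0,0,0),0,25)
Q=R.from_quat(s['eef_rot']);z=Q.as_matrix()[:,2]
# keep yaw, force exact 25deg tilt
lv=np.array([z[0],z[1],0]);lv/=np.linalg.norm(lv)
print('tilt',np.degrees(np.arccos(-z[2])),'roll',Q.as_matrix()[2,1])
zz=np.sin(np.radians(25))*lv-np.array([0,0,np.cos(np.radians(25))]);xx=np.cos(np.radians(25))*lv+np.array([0,0,np.sin(np.radians(25))])
M=np.column_stack([xx,np.cross(zz,xx),zz])
e=plan(np.array([.5035,-.3483,.106]),M,1,n=5)
print('up1mm',M.T@np.array([0,0,-.001])/.025)
"
```

```text
21.07 pos [ 0.505  -0.3389  0.1557] q [ 0.85  0.84 -0.2   1.65 -0.41  0.78  0.47] f [ 0.1 -0.4 -4.1] m [-0.6   0.43  0.04] op 0.669
funnel [-458.    58.8  255.2] force funnel [-2.1 -0.1 -3.6] mom [ 0.46  0.55 -0.17]
yaw -33.7
tilt 25.173960435999074 roll 0.00031450627017973187
rows 5 dist 0.0506 ang 0.2
{"turn": [[0, -0.0001, 0], [0, -0.0001, 0], [0, -0.0001, 0.0001], [0, -0.0001, -0], [0, -0.0001, 0]], "dp": [[-0.23, 0.03, 0.33], [-0.23, 0.03, 0.33], [-0.24, 0.03, 0.33], [-0.23, 0.03, 0.33], [-0.23, 0.03, 0.33]], "jaw": [1, 1, 1, 1, 1]}
up1mm [-0.01690473  0.          0.03625231]
```

Call:
{"method": "move_arm", "body": {"turn": [[0, 0, 0], [0, 0, 0], [0, 0, 0], [0, 0, 0], [0, 0, 0], [0, 0, 0], [0, 0, 0]], "dp": [[-0.23, 0.03, 0.33], [-0.23, 0.03, 0.33], [-0.24, 0.03, 0.33], [-0.23, 0.03, 0.33], [-0.23, 0.03, 0.33], [0, 0, 0], [0, 0, 0]], "jaw": [1, 1, 1, 1, 1, 1, 1]}}

```text
clock: 21.65
tool_pos: [0.503, -0.3503, 0.105]
eef_rot: [0.853, 0.475, 0.19, -0.106]
contact_force: [0.8, 0.5, -3.2]
opening: 0.667
```

```bash
python3 -c "
from h import *
s=fs();c=cam('wrist');crop(c,200,205,240,200,3,'pics/w18.png')
print(s['tool_pos'].round(4))
c=cam('scene');crop(c,120,80,180,140,4.3,'pics/s18.png')
"
```

```text
21.65 pos [ 0.503  -0.3503  0.105 ] q [ 0.87  0.92 -0.21  1.65 -0.41  0.71  0.51] f [ 0.8  0.5 -3.2] m [-0.65  0.49  0.01] op 0.667
funnel [-489.5   61.9  214. ] force funnel [-1.  -0.9 -3.1] mom [ 0.51  0.6  -0.23]
yaw -33.9
[ 0.503  -0.3503  0.105 ]
```

View pics/s18.png

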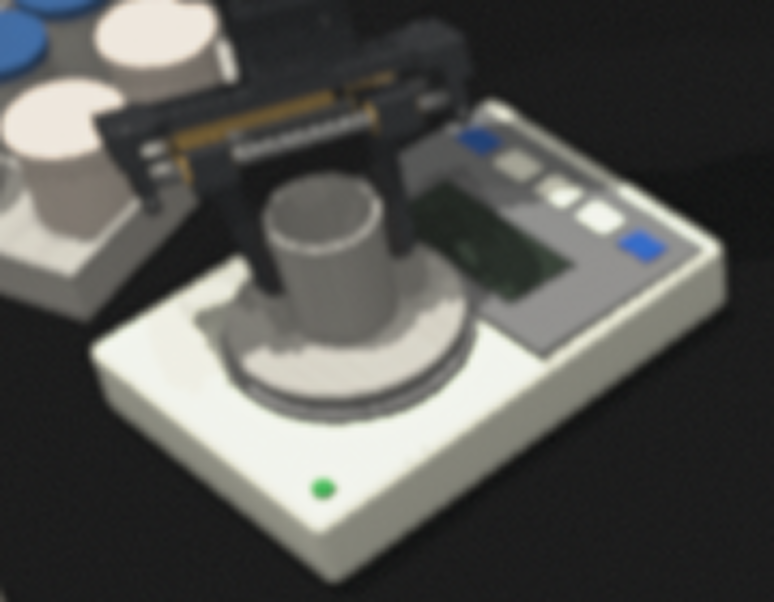

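Call:
{"method": "move_arm", "body": {"turn": [[0, 0, 0], [0, 0, 0], [0, 0, 0], [0, 0, 0], [0, 0, 0]], "dp": [[0.01, -0.03, 0.06], [-0.02, 0, 0.04], [-0.02, 0, 0.04], [-0.02, 0, 0.04], [0, 0, 0]], "jaw": [1, 1, 1, 1, 1]}}

```text
clock: 22.17
tool_pos: [0.5032, -0.3494, 0.1014]
eef_rot: [0.853, 0.475, 0.19, -0.105]
contact_force: [1.0, 0.1, -3.8]
opening: 0.671
```

```bash
python3 -c "
from h import *
s=st()"
```

```text
22.17 pos [ 0.5032 -0.3494  0.1014] q [ 0.87  0.92 -0.21  1.65 -0.41  0.7   0.51] f [ 1.   0.1 -3.8] m [-0.66  0.46  0.  ] op 0.671
```

Call:
{"method": "move_arm", "body": {"turn": [[0, 0, 0], [0, 0, 0], [0, 0, 0]], "dp": [[-0.02, 0, 0.04], [-0.02, 0, 0.04], [0, 0, 0]], "jaw": [1, 1, 1]}}

```text
clock: 22.42
tool_pos: [0.5034, -0.3496, 0.0992]
eef_rot: [0.853, 0.475, 0.19, -0.105]
contact_force: [-0.3, -0.3, -2.6]
opening: 0.67
```

```bash
python3 -c "
from h import *
s=st()"
```

```text
22.42 pos [ 0.5034 -0.3496  0.0992] q [ 0.87  0.93 -0.21  1.65 -0.41  0.7   0.51] f [-0.3 -0.3 -2.6] m [-0.5   0.47  0.02] op 0.67
```

Touching now (load falling to 2.6 N); one more mm.

Call:
{"method": "move_arm", "body": {"turn": [[0, 0, 0], [0, 0, 0]], "dp": [[-0.02, 0, 0.04], [0, 0, 0]], "jaw": [1, 1]}}

```text
clock: 22.58
tool_pos: [0.5034, -0.3496, 0.0984]
eef_rot: [0.853, 0.475, 0.19, -0.105]
contact_force: [-1.0, 0.2, 1.0]
opening: 0.67
```

```bash
python3 -c "
from h import *
s=st();c=cam('wrist');cv2.imwrite('pics/w19.png',c['img'])"
```

```text
22.58 pos [ 0.5034 -0.3496  0.0984] q [ 0.87  0.93 -0.21  1.65 -0.41  0.7   0.51] f [-1.   0.2  1. ] m [-0.34  0.54  0.05] op 0.67
```

View pics/w19.png

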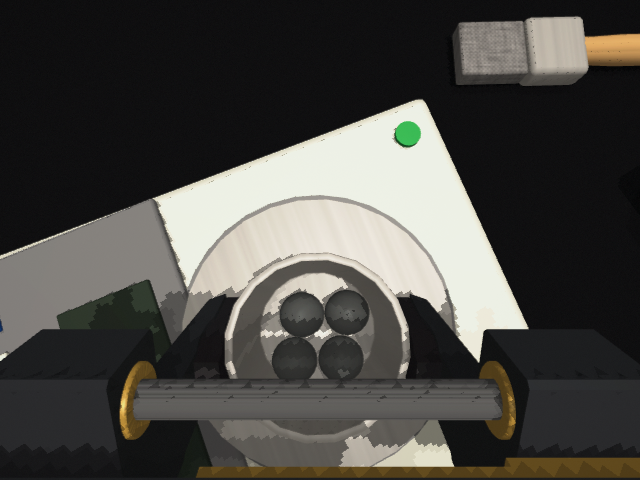

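Call:
{"method": "move_arm", "body": {"turn": [[0, 0, 0], [0, 0, 0], [0, 0, 0], [0, 0, 0], [0, 0, 0]], "dp": [[0, 0, 0], [0, 0, 0], [0, 0, 0], [0, 0, 0], [0, 0, 0]], "jaw": [-0.5, -0.8, -1, -1, -1]}}

```text
clock: 23.05
tool_pos: [0.5034, -0.3496, 0.0982]
eef_rot: [0.853, 0.475, 0.19, -0.105]
contact_force: [1.0, 0.2, 0.0]
opening: 0.991
```

```bash
python3 -c "
from h import *
from scipy.optimize import least_squares
s=st();c=cam('wrist');cv2.imwrite('pics/w20.png',c['img'])"
```

```text
23.05 pos [ 0.5034 -0.3496  0.0982] q [ 0.87  0.93 -0.21  1.65 -0.41  0.69  0.51] f [1.  0.2 0. ] m [-0.39  0.36 -0.01] op 0.991
```

View pics/w20.png

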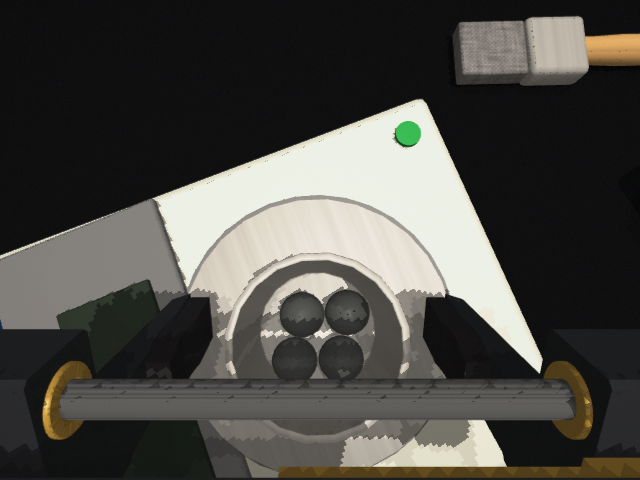

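Call:
{"method": "move_arm", "body": {"turn": [[0, 0, 0], [0, 0, 0], [0, 0, 0], [0, 0, 0], [0, 0, 0], [0, 0, 0], [0, 0, 0]], "dp": [[0, 0, -0.3], [0, 0, -0.6], [0, 0, -0.9], [0, 0, -0.9], [0, 0, -0.9], [0, 0, -0.5], [0, 0, 0]], "jaw": [-1, -1, -1, -1, -1, -1, -1]}}

```text
clock: 23.68
tool_pos: [0.4805, -0.3895, 0.194]
eef_rot: [0.853, 0.475, 0.19, -0.101]
contact_force: [0.3, -0.5, 0.4]
opening: 0.999
```

```bash
python3 -c "
from h import *
s=st();c=cam('wrist');cv2.imwrite('pics/w21.png',c['img'])
c=cam('scene');cv2.imwrite('pics/s21.png',c['img'])
c=cam('top');cv2.imwrite('pics/t21.png',c['img'])"
```

```text
23.68 pos [ 0.4805 -0.3895  0.194 ] q [ 0.92  0.81 -0.18  1.56 -0.38  0.91  0.48] f [ 0.3 -0.5  0.4] m [-0.43  0.33 -0.02] op 0.999
```

View pics/w21.png

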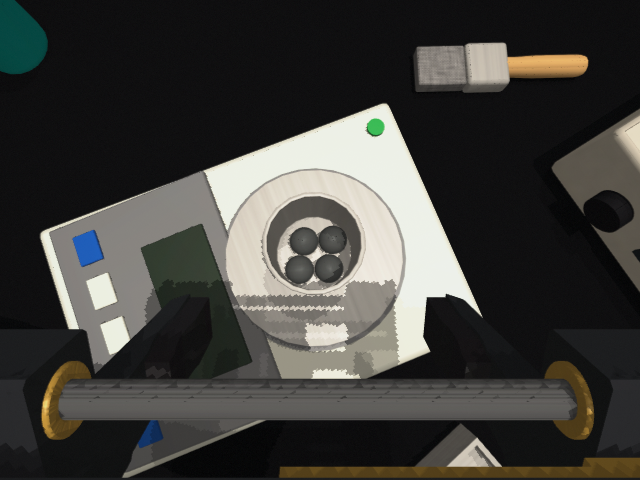

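View pics/s21.png

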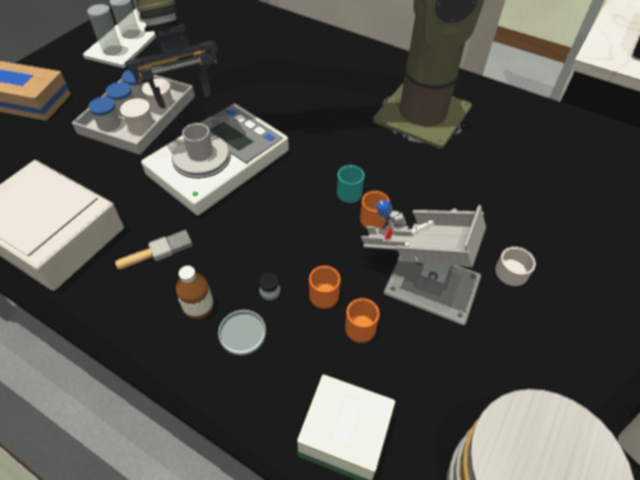

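View pics/t21.png

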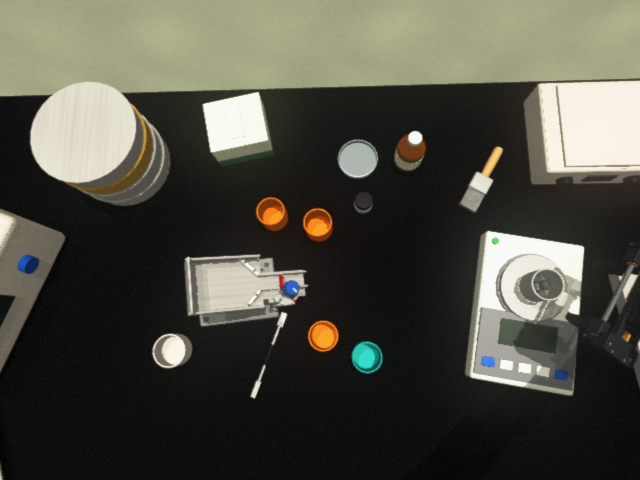

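```bash
python3 -c "
from h import *
c=cam('wrist');print(onz(c,315.5,258.7,.0707),onz(c,313.5,244.5,.1347))
a=cv2.imread('pics/top0.png').astype(int);b=cv2.imread('pics/t21.png').astype(int)
d=(abs(a-b).max(2)>60).astype(np.uint8);n,l,s,ce=cv2.connectedComponentsWithStats(d);print([tuple(x) for x in s[1:] if x[4]>12])"
```

```text
[ 0.49831725 -0.35457627  0.0707    ] [ 0.49862156 -0.35244271  0.1347    ]
[(np.int32(617), np.int32(263), np.int32(23), np.int32(80), np.int32(849)), (np.int32(303), np.int32(265), np.int32(25), np.int32(31), np.int32(587)), (np.int32(514), np.int32(267), np.int32(68), np.int32(128), np.int32(4732)), (np.int32(238), np.int32(272), np.int32(21), np.int32(30), np.int32(379)), (np.int32(604), np.int32(299), np.int32(12), np.int32(22), np.int32(72)), (np.int32(622), np.int32(334), np.int32(9), np.int32(8), np.int32(37)), (np.int32(0), np.int32(466), np.int32(3), np.int32(14), np.int32(27))]
```

```bash
python3 -c "
from h import *
a=cv2.imread('pics/scene0.png').astype(int);b=cv2.imread('pics/s21.png').astype(int)
d=abs(a-b).max(2);print('knob region diff',d[195:245,370:410].max(), d[195:225,372:400].mean())
print(r.finish_job())"
```

```text
knob region diff 104 1.1976190476190476
the job is handed in; nothing more can be done
None
```

I did the job in the order you asked and handed it in at about 24 s.

**Shutter opened:** I pulled the knob about 9 mm, turned it about 75° clockwise and seated it with the balls still wedged. The wrist picture showed the pin at the green dot and the blade beside the lane.

**Balls freed:** The first nudge released two balls, but the other two wedged again. A second nudge freed those, and all four were counted in the cup. Their impact slid the cup about 15–20 mm downhill. It stayed upright, and I picked it up from there.

**Shutter closed:** I pulled the knob, turned it back 75° and seated it. The pin is at the red dot and the blade lies across the lane. I checked the knob by comparing before and after pictures: it looks unchanged on average, though a wider patch that also takes in the blade and lip still differs in places (up to 104 grey levels). I did not look into that difference.

**Cup on the pan:** I lowered the cup until the pan took the load, with about 1 N left on the wrist, then released and withdrew. The last wrist view shows the cup upright with four balls, about 2 mm from the pan's centre.

**Other things on the bench:** The top view shows changes only where the feeder balls and the cup had been, at the balance and at the arm, so nothing else moved visibly. The camera calibrations disagreed with each other by 2–5 mm throughout; where it mattered I used the wrist camera.

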